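Pin the roll stand's axle with its R-clip

ROBOT

A 6-joint arm with a two-finger parallel gripper is mounted at the origin on the work surface. World frame = base frame: x ahead of the robot, y to its left, z up, the work surface at z = 0. Lengths are in m, angles in rad, forces in N, time in s.
With the tool pointing down it reaches from about 0.35 to 0.775 m from the base axis. Payload 5.5 kg.
Tool frame: the origin (TCP) lies on the centre line of the jaws, within the pads' length; the fingertips stand 17 mm ahead of it and the grasp point (between the pads) lies 2 mm behind it; z points along the fingers, y is the direction in which the jaws open and shut (so a half turn about z gives the same grasp; the last joint's range is limited). The gripper opens to 85 mm and grips with 20 to 120 N. Pads are 22 mm wide; open, the fingers measure 114 mm over their backs; the gripper's body (76 mm by 85 mm) begins 54 mm behind the grasp point. The pads swing forward as they close: fully open they stand 13 mm farther back than shut.
Start: joints at [-0.14, 0.313, 0.046, 1.304, 0, 1.431], TCP at [0.575, -0, 0.248] pointing down, gripper open.
Joint ranges: [-2.76, 2.76], [-0.86, 1.69], [-1.03, 1.26], [-2.2, 2.34], [-1.47, 1.5], [-3.14, 3.14]. Speed limits (rad/s): [2.57, 2.57, 3.14, 3.14, 3.14, 3.14].

INTERFACE

Orientations are given as a unit quaternion [w, x, y, z].
In Python, from workcell import env gives the robot as it stands.
- The arm moves only by the tool servo_tool, never from a script. Its argument "increments" is a list of rows, each an object of numbers: "claw": the closure, from 0 (fully open) to 1 (shut); "x", "y", "z": the shift along the world's x, y, z in units of 25 mm (1.0 is 25 mm); "ax", "ay", "az": the turn, a rotation vector about the world's x, y, z in units of 8 degrees (1.0 is 8 degrees). A call has 1 to 5 rows; each row shifts and turns the commanded pose from where the row before left it; what a row does not reach is not made up. A row lasts 1/10 s, in which the tool goes at most 50 mm and 8.59 degrees, less where a joint would pass 70% of its speed; a pose out of reach is approached as far as the arm can. A call is refused whole if a number of a shift passes 1 or a number of a turn 1, either way. A call with a gripper value outside its range is refused whole. The fingers move at their own pace and stop on an object; "newtons" is the grip in N (left out, the last holds). Time passes only in rows, so rows that do not move let the fingers close. It gives the time, the measured TCP pose, the force and the opening at its end, in the units of the state.
- env.get_state(): the state, without advancing time (a new reading comes with each control period).
- env.read_camera(name): name is "scene" or "side" or "wrist"; returns the picture (480x640x3 uint8, red, green, blue); there is no depth.
- env.calibration(name): a dict with "K" (3x3 intrinsics, pixels), "world_to_cam" (4x4, takes a point from world to camera coordinates). Camera axes: x right, y down, z forward; pixel columns grow to the right and rows downward; lengths in m; the calibration is good to about 2 mm. A picture is of the moment at which its call begins: read the wrist's pose just before it. calibration takes no time and is no camera call; for the wrist camera it gives the pose at the moment of the call.
- env.hand_in(): hands the job in, once; it reports no verdict.
The state is a dict: "clock": time; "joint_pos": joint angles; "qvel": joint speeds; "tau": joint torques, N m; "tcp_pos": TCP position; "orientation": TCP orientation; "wrist_force": force on the tool from outside, world axes, zero at the start; "ft_torque": the same for the moment, N m; "finger_gap": finger opening in m.
Only numpy, scipy, OpenCV 4.12 (cv2) and the standard library are available. Lean on these libraries where they do the work, as an engineer would, in place of code of your own. Each camera call takes 0.05 s, during which the arm holds its last target.

TASK

The card roll on the blue stand has just been changed and its axle still sticks out at the black head: push the axle fully home, until the head meets the upright. Then take the steel R-clip from the wooden rack, feel with its straight leg for the axle's cross-hole, which the roll's pull has turned away from upright, and push the leg down through it with the bent leg riding over the axle, until the clip snaps home with the axle in its saddle. Never press the clip on the axle with more than 20 N, which would bend it, and leave the other things where they are.

Things in the scene. Friction and masses are not known exactly. Their poses are not given: they have to be found in the camera images.
- roll_stand: blue steel stand, base 150 x 200 mm, fixed; origin under its centre, its y axis runs along the axle towards the clip end. Uprights 8 mm thick at y -85..-77 and 77..85 mm (eyes to 125 mm height); a round steel boss (dia 34) carries the axle at y 85..97 mm. Card roll dia 96, y -45..45 mm, on the axle, whose axis is 100 mm above the table
- axle (a joint): how far the axle (steel bar, dia 20 mm) still sticks out towards the stand's -y side, m; 0 = home, its head against the upright. It slides under about 5 N and stays where it is left; until nearly home its cross-hole is inside the boss. It also turns stiffly about itself (0.035 Nm, from 0.1 rad past upright to 0.66 rad): a leg caught 3 mm deep in the hole's mouth and led across turns the hole upright
- axle_head (a point): centre of the outer face of the axle's black head (disc dia 44, 14 mm thick), the face to push; push towards the stand's +y. 99 mm from the stand's centre when home
- hole_place (a point): fixed point of the stand on the axle's axis where the middle of its cross-hole stands when the axle is home: 111 mm from the stand's centre, 14 mm beyond the boss, 12 mm short of the bar's end. The hole, 6.6 mm square, goes straight through the bar, whose turn is not measured: the roll's pull has left the top of the hole leaning 0.2 to 0.65 rad to the stand's +x side, so its mouth, 10 mm from this point, is 2 to 6 mm off
- rack: wooden block 80 x 185 mm, 45 mm high, fixed, with three slots 7.5 x 27 mm, 35 mm deep, at y -65, 0 and 65 mm, long side along its y; one holds the R-clip, the others two flat tools up to 116 mm above the table. Origin under its centre
- r_clip: bright steel R-clip of 5 mm round wire, 50 g, 88 mm tall, standing coil up in a slot with its feet 10 mm above the table. Origin at foot level under its coil; z up the straight leg towards the coil, x square to the clip's plane (along the axle when fitted, either way round). Straight leg at y = -10 mm, tip at z = 0; bent leg on the +y side, its flared foot at y = 9 mm. Nothing is read while held
- clip_coil (a point): centre of the clip's double coil, at z = 76 mm, y = 0 of the clip: 25 mm in diameter, 10 mm thick along the clip's x, flat faces; the place to grip; a side force at the leg's tip swings the clip in the grip by some 0.35 mm per N
- clip_tip (a point): end of the straight leg (dia 5 mm, edge barely chamfered), 76 mm below the coil's centre and 10 mm beside it
- clip_seat (a point): point on the straight leg 28 mm above its tip (48 mm below the coil's centre) that lies on the axle's axis, at hole_place, when the clip is home
- clip_spring (a joint): how far the sprung bent leg is spread, rad; 0 = relaxed. It meets the bar about 19 mm before home; riding over takes 6 to 14 N when pushed slowly, peaks about 14 mm before home, and falls to nothing as the clip snaps home about 2 mm before the seat; pushed further it stiffens. A tip that stands on top of the bar beside the hole stops 38 mm before home
- skiving_knife: flat knife, blade down in a rack slot, dark wooden handle, 106 mm long; bystander
- bone_folder: flat cream bone tool, 99 mm, standing in a rack slot; bystander
- red_spool: wooden spool of dark red thread, dia 38, 56 mm high; bystander
- blue_spool: wooden spool of navy thread, dia 38, 56 mm high; bystander
- brush: bench brush 170 x 48 x 48 mm; bystander
- mallet: mallet with pale round head and wooden handle, 230 mm, lying; bystander
- wax_tin: round tin, dia 68, 24 mm high; bystander

How it is judged:
On the way, in this order (a step that is already met when the one before it is completed fails the run):
1. the axle is pushed home (value of joint axle below 0.002 m), for 0.2 s.
2. with the axle home, the clip's straight leg is down in the cross-hole (value of joint axle below 0.003 m and horizontal distance between clip_tip and hole_place below 0.007 m and z of clip_tip in the frame of hole_place below 0.002 m).
At the end, for the whole second after the job is handed in: axle within 3 mm of home; the clip at rest, its seat point within 3.5 mm of the hole's place on the axle's axis, coil up (within 0.75 rad of upright), clip plane square to the axle within 0.3 rad, bent leg sprung back to under 0.02 rad (value of joint axle below 0.003 m and distance between clip_seat and hole_place below 0.0035 m and angle between r_clip's own z axis and vertical below 0.75 rad and angle between the x axis of r_clip and the y axis of hole_place, either way round below 0.3 rad and value of joint clip_spring below 0.02 rad and linear speed of r_clip below 0.01 m/s); the robot touches nothing.
It fails at once if the clip is pressed on the axle with more than 20 N (contact force between r_clip and axle above 20 N).
It fails at once if a bystander is shifted by more than 25 mm (distance of any of skiving_knife, bone_folder, red_spool, blue_spool, brush, mallet, wax_tin from where it was at the start of the episode above 0.025 m).
It also fails if it takes over 67 s, if anything falls off the work surface, if the arm or the gripper's body presses on something with over 40 N, if the wrist force passes 120 N, or if a joint passes its speed limit or range.

## Working session

There is one attempt and no reset: what is moved stays moved. The work goes in short steps, Python scripts to look and compute and a tool call to move; the robot and the scene stay as the last step left them, time stands still between calls to the robot, and variables do not carry over. Pictures are saved under pics/ and viewed, and the job is handed in when it is done.

Besides the shell and the picture viewer there is one more tool, called after "Emit:" as name(argument=value, ...) on one line, values as JSON. servo_tool: Moves the arm, as the interface text tells. Its arguments: {"type":"object","properties":{"increments":{"type":"array"},"newtons":{"type":"number"}},"required":["increments"]}

```bash
mkdir -p pics
cat > h.py <<'E'
import numpy as np, cv2
from workcell import env
def snap(n,fn):
    im=env.read_camera(n); cv2.imwrite(f'pics/{fn}.png',im[:,:,::-1]); return im
def crop(im,fn,u0,v0,w,h,s):
    c=im[v0:v0+h,u0:u0+w,::-1]; cv2.imwrite(f'pics/{fn}.png',cv2.resize(c,None,fx=s,fy=s,interpolation=cv2.INTER_CUBIC))
def cal(n):
    c=env.calibration(n); return np.array(c['K']),np.array(c['world_to_cam'])
def proj(c,p):
    K,T=c; q=T[:3,:3]@np.array(p)+T[:3,3]; q=K@q; return q[:2]/q[2]
def onz(c,uv,z):
    K,T=c; R=T[:3,:3]; o=-R.T@T[:3,3]; d=R.T@np.linalg.inv(K)@np.array([uv[0],uv[1],1.]); return o+d*(z-o[2])/d[2]
def tri(obs):
    A=np.zeros((3,3));b=np.zeros(3)
    for c,uv in obs:
        K,T=c;R=T[:3,:3];o=-R.T@T[:3,3];d=R.T@np.linalg.inv(K)@np.array([uv[0],uv[1],1.]);d/=np.linalg.norm(d)
        M=np.eye(3)-np.outer(d,d);A+=M;b+=M@o
    return np.linalg.solve(A,b)
E
python3 - <<'E'
from h import *
np.set_printoptions(precision=4,suppress=True)
for n in ['scene','side','wrist']:
    c=cal(n); print(n,c[0].tolist(),(-c[1][:3,:3].T@c[1][:3,3]),c[1][2,:3]); snap(n,n+'0')
print(env.get_state())
E
```

```text
scene [[531.1256623404687, 0.0, 327.3659653065511], [0.0, 531.1256623404687, 240.67925294215377], [0.0, 0.0, 1.0]] [1.2977 0.5419 0.8491] [-0.634  -0.4416 -0.6349]
side [[616.7605576175885, 0.0, 328.76681854830707], [0.0, 616.7605576175885, 244.4912722783726], [0.0, 0.0, 1.0]] [0.3512 0.8319 1.1299] [ 0.1226 -0.6343 -0.7633]
wrist [[378.3197311936771, 0.0, 315.36918389465205], [0.0, 378.3197311936771, 239.26749367509103], [0.0, 0.0, 1.0]] [0.5748 0.0817 0.3732] [-0.0015 -0.3166 -0.9486]
{'clock': 0.15, 'joint_pos': array([-0.1396,  0.3139,  0.0453,  1.3036,  0.    ,  1.4312]), 'qvel': array([-0.0011, -0.0018,  0.0042,  0.0012,  0.0007,  0.0014]), 'tau': array([  0.0018, -48.1067,  29.8816,   0.0139,  -0.0001,  -0.0001]), 'tcp_pos': array([0.5747, 0.    , 0.2476]), 'orientation': array([-0.0006,  0.7071,  0.7071, -0.0004]), 'wrist_force': array([ 0.5104, -0.5797, -1.2971]), 'ft_torque': array([ 0.0419, -0.0448,  0.0286]), 'finger_gap': 0.08535054730694691}
```

View pics/scene0.png

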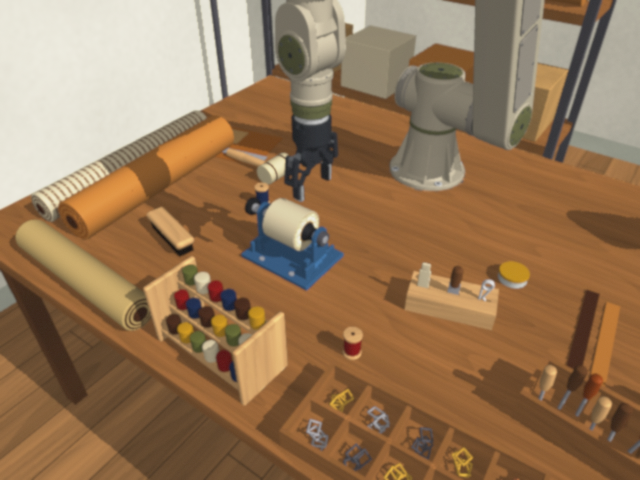

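View pics/side0.png

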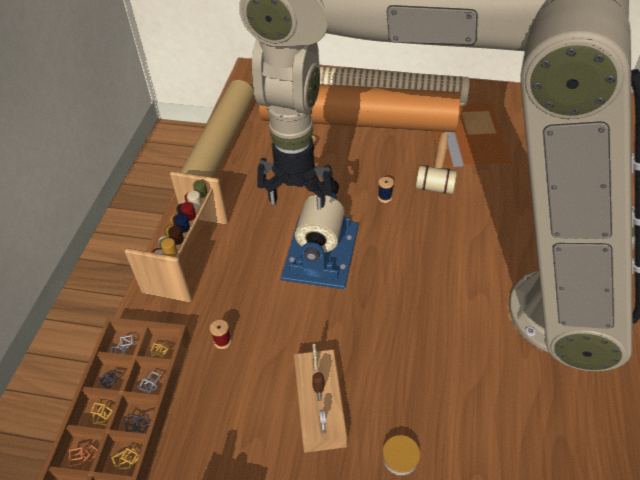

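View pics/wrist0.png

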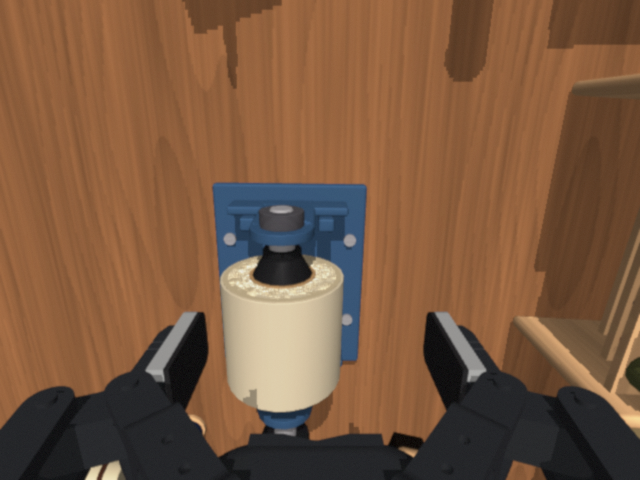

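Run:
```python
from h import *
a=cv2.imread('pics/scene0.png')[:,:,::-1]; b=cv2.imread('pics/side0.png')[:,:,::-1]; w=cv2.imread('pics/wrist0.png')[:,:,::-1]
crop(a,'c1',235,175,120,115,6); crop(a,'c2',395,245,140,90,5); crop(b,'c3',275,180,100,115,5); crop(b,'c4',285,335,140,125,5);crop(w,'c5',200,170,180,130,4)
```

```text
(no output)
```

View pics/c1.png

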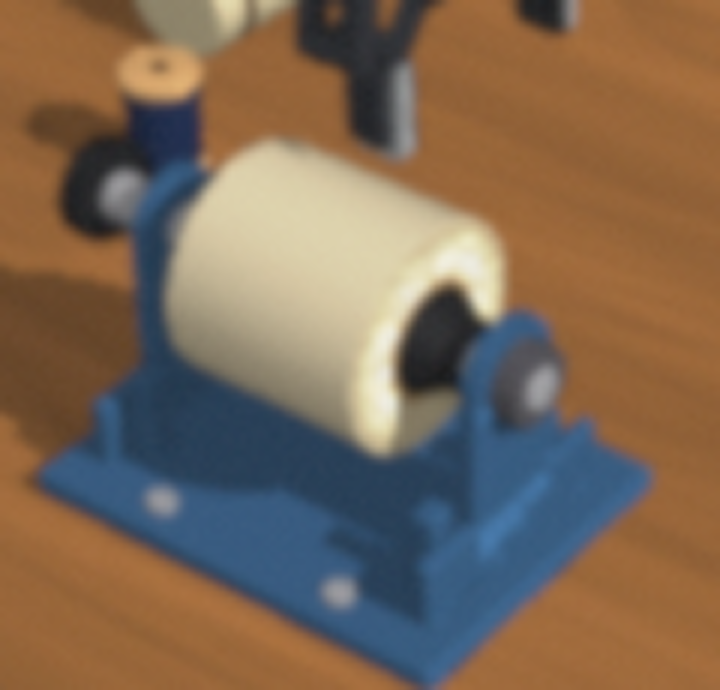

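View pics/c2.png

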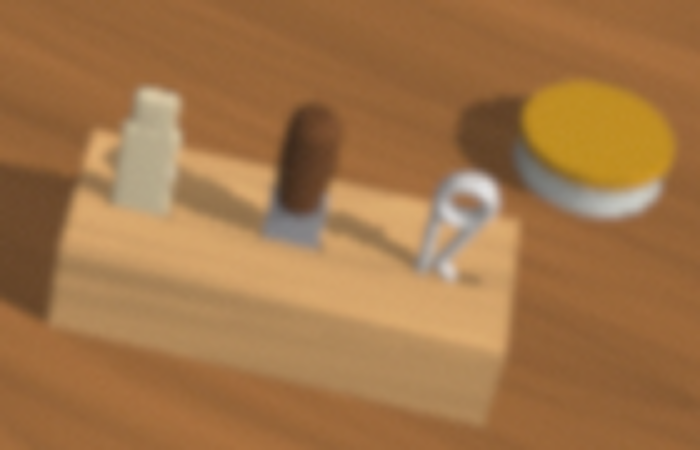

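View pics/c3.png

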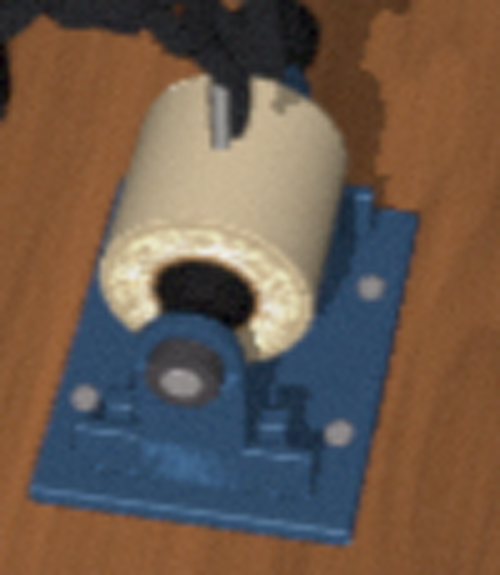

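View pics/c4.png

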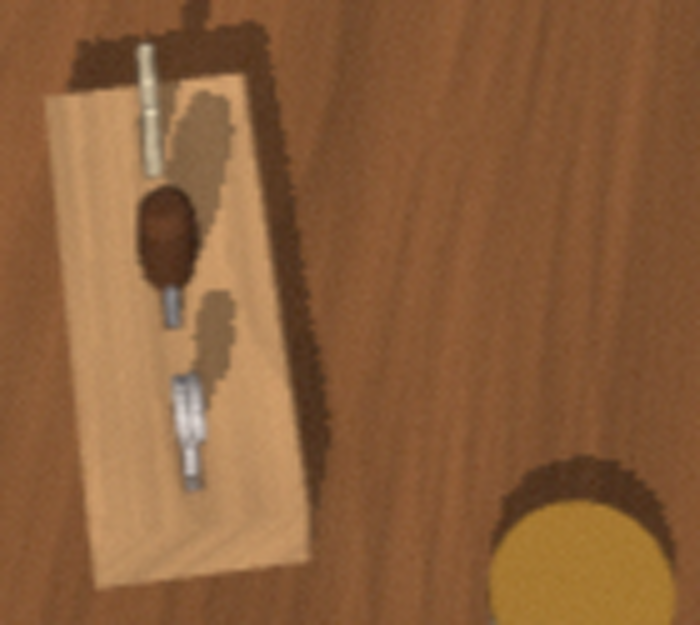

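View pics/c5.png

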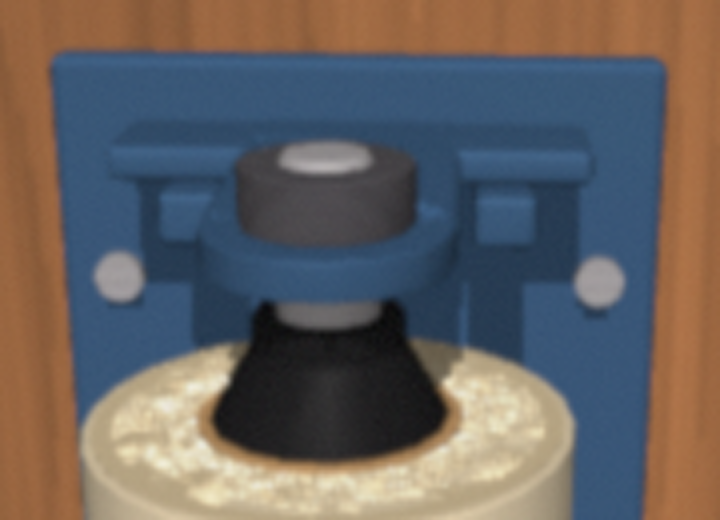

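Run:
```python
from h import *
np.set_printoptions(precision=4,suppress=True)
S,D,W=cal('scene'),cal('side'),cal('wrist')
def t(name,**k):
    m=dict(s=S,d=D,w=W); o=[(m[a],uv) for a,uv in k.items()]; p=tri(o); print(name,p,[ (proj(c,p)-np.array(uv)).round(1).tolist() for c,uv in o])
t('axend',s=(325.3,239.7),d=(311.4,256.4),w=(281.25,209.25))
t('axend',s=(325.3,239.7),d=(311.4,256.4))
t('cornR(-x+y)',s=(343.7,255),d=(345,288),w=(213.5,184.5))
t('cornF(+x+y)',s=(306.7,289.2),d=(281.4,279),w=(365.5,186))
t('bossC',s=(527/6+235,385/6+175),d=(185/5+275,370/5+180))
t('headface',s=(92/6+235,190/6+175),d=(275+300/5,180+35/5))
t('coil',s=(488.2,284.6),d=(322.6,416))
# rack top corners z=.045
for n,c,l in [('s',S,[(90,132),(520,225),(505,352),(60,275)]),('d',D,[(45,97),(245,75),(310,560),(95,587)])]:
    for u in l:
        uv=(u[0]/5+395,u[1]/5+245) if n=='s' else (u[0]/5+285,u[1]/5+335)
        print(n,onz(c,uv,.045))
for n,c,l in [('s',S,[(145,210),(295,240),(425,270),(445,275)]),('d',D,[(152,175),(172,325),(193,488)])]:
    for u in l:
        uv=(u[0]/5+395,u[1]/5+245) if n=='s' else (u[0]/5+285,u[1]/5+335)
        print('slot',n,onz(c,uv,.045))
```

```text
axend [0.5484 0.0139 0.0986] [[-0.2, 0.0], [-0.2, -0.0], [-0.8, -0.5]]
axend [0.5481 0.0141 0.0986] [[-0.0, -0.0], [-0.0, 0.0]]
cornR(-x+y) [0.4737 0.0155 0.0018] [[-0.4, -0.1], [0.1, 0.1], [-0.1, -0.9]]
cornF(+x+y) [0.6222 0.0146 0.0037] [[-0.4, 0.1], [-0.3, -0.3], [-1.4, -1.0]]
bossC [0.5483 0.0071 0.0975] [[-0.2, -0.2], [-0.1, 0.3]]
headface [ 0.536  -0.2196  0.0838] [[0.1, 0.2], [0.0, -0.2]]
coil [0.4601 0.3633 0.0859] [[0.0, 0.0], [0.0, -0.1]]
s [0.4723 0.2003 0.045 ]
s [0.4175 0.3789 0.045 ]
s [0.4917 0.4011 0.045 ]
s [0.5583 0.2319 0.045 ]
d [0.5444 0.2258 0.045 ]
d [0.467  0.2026 0.045 ]
d [0.4104 0.396  0.045 ]
d [0.4849 0.4187 0.045 ]
slot s [0.5026 0.2432 0.045 ]
slot s [0.4819 0.3038 0.045 ]
slot s [0.4666 0.3561 0.045 ]
slot s [0.4644 0.3641 0.045 ]
slot d [0.4956 0.253  0.045 ]
slot d [0.4762 0.3143 0.045 ]
slot d [0.4568 0.3765 0.045 ]
```

Emit:
servo_tool(increments=[{"claw": 1,"y": -1,"x": -0.5},{"claw": 1,"y": -1,"x": -0.5},{"claw": 1,"y": -1},{"claw": 1,"y": -1},{"claw": 1,"y": -1}], newtons=40)

```text
schema error: expected keys claw, x, y, z, ax, ay, az
```

Emit:
servo_tool(increments=[{"claw": 1,"y": -1},{"claw": 1,"y": -1},{"claw": 1,"y": -1},{"claw": 1,"y": -1},{"claw": 1,"y": -1}])

```text
schema error: expected keys claw, x, y, z, ax, ay, az
```

Run:
```python
from h import *
s=env.get_state(); print(s['tcp_pos'],s['clock'],s['orientation'],s['finger_gap'])
print(proj(cal('wrist'),[.548,-.208,.1]))
snap('wrist','w1')
```

```text
[5.74650497e-01 3.38865804e-05 2.47604900e-01] 0.15 [-5.67529571e-04  7.07123924e-01  7.07089285e-01 -4.19759069e-04] 0.08535054730694691
[286.67966832 442.12778468]
```

View pics/w1.png

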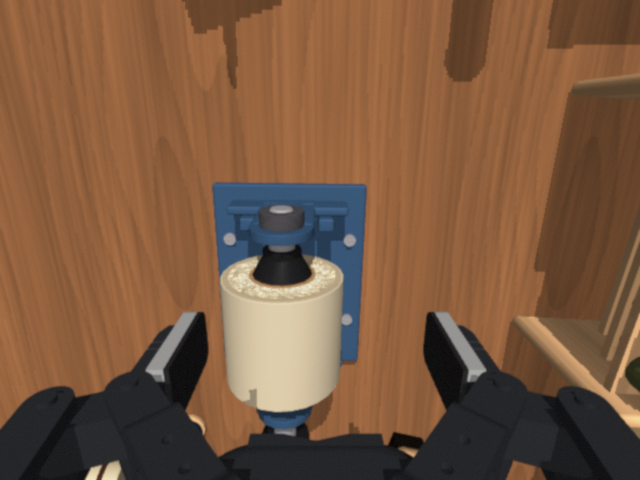

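The picture is unchanged because the call was refused: every key is required.

Emit:
servo_tool(increments=[{"claw": 1,"x": -0.5,"y": -1,"z": 0,"ax": 0,"ay": 0,"az": 0},{"claw": 1,"x": -0.5,"y": -1,"z": 0,"ax": 0,"ay": 0,"az": 0},{"claw": 1,"x": 0,"y": -1,"z": 0,"ax": 0,"ay": 0,"az": 0},{"claw": 1,"x": 0,"y": -1,"z": 0,"ax": 0,"ay": 0,"az": 0},{"claw": 1,"x": 0,"y": -1,"z": 0,"ax": 0,"ay": 0,"az": 0}], newtons=40)

```text
clock: 0.7
tcp_pos: [0.5497, -0.1259, 0.2482]
orientation: [-0.0, 0.707, 0.707, 0.0]
wrist_force: [0.1, 0.3, -0.9]
finger_gap: 0.0121
```

Emit:
servo_tool(increments=[{"claw": 1,"x": 0,"y": -1,"z": 0,"ax": 0,"ay": 0,"az": 0},{"claw": 1,"x": 0,"y": -1,"z": 0,"ax": 0,"ay": 0,"az": 0},{"claw": 1,"x": 0,"y": -1,"z": 0,"ax": 0,"ay": 0,"az": 0},{"claw": 1,"x": 0,"y": -1,"z": 0,"ax": 0,"ay": 0,"az": 0},{"claw": 1,"x": 0,"y": -1,"z": 0,"ax": 0,"ay": 0,"az": 0}])

```text
clock: 1.2
tcp_pos: [0.5498, -0.251, 0.2481]
orientation: [-0.0, 0.707, 0.707, -0.0]
wrist_force: [0.8, 0.3, -0.2]
finger_gap: 0.0003
```

Emit:
servo_tool(increments=[{"claw": 1,"x": 0,"y": -0.4,"z": 0,"ax": 0,"ay": 0,"az": 0},{"claw": 1,"x": 0,"y": 0,"z": 0,"ax": 0,"ay": 0,"az": 0},{"claw": 1,"x": 0,"y": 0,"z": 0,"ax": 0,"ay": 0,"az": 0}])

```text
clock: 1.5
tcp_pos: [0.5499, -0.2593, 0.2481]
orientation: [-0.0, 0.707, 0.707, 0.0]
wrist_force: [0.3, 0.6, -0.5]
finger_gap: -0.0
```

Run:
```python
from h import *
s=env.get_state(); print(s['tcp_pos'],s['clock'],s['orientation'],s['finger_gap'])
print(proj(cal('wrist'),[.548,-.208,.1]))
snap('wrist','w2'); snap('side','s2')
```

```text
[ 0.54986919 -0.25927084  0.24811066] 1.5 [-4.65635004e-04  7.07076879e-01  7.07136510e-01  1.63163245e-04] -4.669621381464656e-05
[312.7948377  158.09038441]
```

View pics/w2.png

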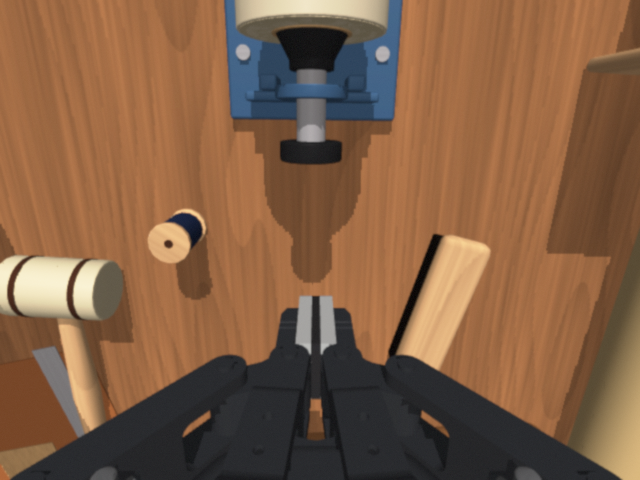

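View pics/s2.png

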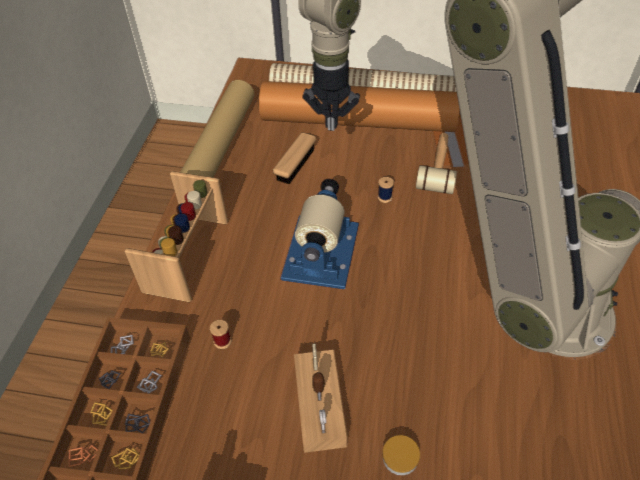

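The wrist view shows the head as a black disc centred at (310,152), with its outer edge at v=163. That matches a face at y≈-0.208, so I descend clear of it and then push in +y.

Emit:
servo_tool(increments=[{"claw": 1,"x": -0.08,"y": 0,"z": -1,"ax": 0,"ay": 0,"az": 0},{"claw": 1,"x": 0,"y": 0,"z": -1,"ax": 0,"ay": 0,"az": 0},{"claw": 1,"x": 0,"y": 0,"z": -1,"ax": 0,"ay": 0,"az": 0},{"claw": 1,"x": 0,"y": 0,"z": -1,"ax": 0,"ay": 0,"az": 0},{"claw": 1,"x": 0,"y": 0,"z": -1,"ax": 0,"ay": 0,"az": 0}])

```text
clock: 2.1
tcp_pos: [0.5482, -0.2587, 0.1228]
orientation: [0.0, 0.707, 0.708, 0.0]
wrist_force: [0.6, -0.5, -0.9]
finger_gap: 0.0005
```

Emit:
servo_tool(increments=[{"claw": 1,"x": 0,"y": 0,"z": -0.7,"ax": 0,"ay": 0,"az": 0},{"claw": 1,"x": 0,"y": 0.5,"z": 0,"ax": 0,"ay": 0,"az": 0},{"claw": 1,"x": 0,"y": 0.5,"z": 0,"ax": 0,"ay": 0,"az": 0},{"claw": 1,"x": 0,"y": 0.2,"z": 0,"ax": 0,"ay": 0,"az": 0},{"claw": 1,"x": 0,"y": 0.2,"z": 0,"ax": 0,"ay": 0,"az": 0}])

```text
clock: 2.6
tcp_pos: [0.549, -0.2241, 0.1074]
orientation: [0.001, 0.707, 0.708, 0.0]
wrist_force: [-0.3, -0.2, 0.2]
finger_gap: 0.0003
```

Emit:
servo_tool(increments=[{"claw": 1,"x": 0,"y": 0.2,"z": 0,"ax": 0,"ay": 0,"az": 0},{"claw": 1,"x": 0,"y": 0.2,"z": 0,"ax": 0,"ay": 0,"az": 0},{"claw": 1,"x": 0,"y": 0.2,"z": 0,"ax": 0,"ay": 0,"az": 0},{"claw": 1,"x": 0,"y": 0.2,"z": 0,"ax": 0,"ay": 0,"az": 0}])

```text
clock: 3.0
tcp_pos: [0.549, -0.207, 0.1071]
orientation: [0.002, 0.708, 0.707, -0.001]
wrist_force: [-0.4, -6.2, 2.0]
finger_gap: 0.0004
```

Emit:
servo_tool(increments=[{"claw": 1,"x": 0,"y": 0.12,"z": 0,"ax": 0,"ay": 0,"az": 0},{"claw": 1,"x": 0,"y": 0.12,"z": 0,"ax": 0,"ay": 0,"az": 0}])

```text
clock: 3.2
tcp_pos: [0.5491, -0.2009, 0.1072]
orientation: [0.002, 0.708, 0.707, -0.001]
wrist_force: [-0.5, -4.1, 1.6]
finger_gap: 0.0
```

Emit:
servo_tool(increments=[{"claw": 1,"x": 0,"y": 0.1,"z": 0,"ax": 0,"ay": 0,"az": 0},{"claw": 1,"x": 0,"y": 0.1,"z": 0,"ax": 0,"ay": 0,"az": 0}])

```text
clock: 3.4
tcp_pos: [0.5491, -0.196, 0.1072]
orientation: [0.002, 0.708, 0.707, -0.001]
wrist_force: [-0.0, -5.9, 2.4]
finger_gap: 0.0003
```

Emit:
servo_tool(increments=[{"claw": 1,"x": 0,"y": 0.06,"z": 0,"ax": 0,"ay": 0,"az": 0},{"claw": 1,"x": 0,"y": 0.06,"z": 0,"ax": 0,"ay": 0,"az": 0}])

```text
clock: 3.6
tcp_pos: [0.5492, -0.1935, 0.1072]
orientation: [0.003, 0.708, 0.707, -0.001]
wrist_force: [-0.7, -10.2, 0.2]
finger_gap: -0.0
```

Emit:
servo_tool(increments=[{"claw": 1,"x": 0,"y": 0.06,"z": 0,"ax": 0,"ay": 0,"az": 0},{"claw": 1,"x": 0,"y": 0,"z": 0,"ax": 0,"ay": 0,"az": 0}])

```text
clock: 3.8
tcp_pos: [0.5492, -0.1934, 0.1072]
orientation: [0.004, 0.708, 0.706, -0.002]
wrist_force: [-0.8, -11.3, 0.2]
finger_gap: -0.0
```

Emit:
servo_tool(increments=[{"claw": 1,"x": 0,"y": 0.06,"z": 0,"ax": 0,"ay": 0,"az": 0},{"claw": 1,"x": 0,"y": 0,"z": 0,"ax": 0,"ay": 0,"az": 0}])

```text
clock: 4.0
tcp_pos: [0.5491, -0.1934, 0.1073]
orientation: [0.005, 0.708, 0.706, -0.003]
wrist_force: [-1.4, -15.5, -0.5]
finger_gap: -0.0001
```

It stopped dead at 15 N, so the axle is home. I'll back off, rise, and look at the hole.

Emit:
servo_tool(increments=[{"claw": 1,"x": 0,"y": -0.6,"z": 0,"ax": 0,"ay": 0,"az": 0},{"claw": 1,"x": 0,"y": 0,"z": 1,"ax": 0,"ay": 0,"az": 0},{"claw": 1,"x": 0,"y": 0,"z": 1,"ax": 0,"ay": 0,"az": 0},{"claw": 1,"x": 0,"y": 0.5,"z": 1,"ax": 0,"ay": 0,"az": 0},{"claw": 1,"x": 0,"y": 1,"z": 0,"ax": 0,"ay": 0,"az": 0}])

```text
clock: 4.5
tcp_pos: [0.5502, -0.1675, 0.1848]
orientation: [0.003, 0.708, 0.706, 0.001]
wrist_force: [0.1, -0.4, 0.0]
finger_gap: -0.0001
```

Emit:
servo_tool(increments=[{"claw": 1,"x": 0,"y": 1,"z": 0,"ax": 0,"ay": 0,"az": 0},{"claw": 1,"x": 0,"y": 1,"z": 0,"ax": 0,"ay": 0,"az": 0},{"claw": 1,"x": 0,"y": 1,"z": 0,"ax": 0,"ay": 0,"az": 0},{"claw": 1,"x": 0,"y": 1,"z": 0,"ax": 0,"ay": 0,"az": 0},{"claw": 1,"x": 0,"y": 1,"z": 0,"ax": 0,"ay": 0,"az": 0}])

```text
clock: 5.0
tcp_pos: [0.5479, -0.0395, 0.181]
orientation: [-0.0, 0.707, 0.707, 0.0]
wrist_force: [0.5, -0.8, 0.3]
finger_gap: 0.0005
```

Emit:
servo_tool(increments=[{"claw": 1,"x": 0,"y": 1,"z": 0,"ax": 0,"ay": 0,"az": 0},{"claw": 1,"x": 0,"y": 1,"z": 0,"ax": 0,"ay": 0,"az": 0},{"claw": 0.7,"x": 0,"y": 0,"z": 0,"ax": 0,"ay": 0,"az": 0},{"claw": 0.4,"x": 0,"y": 0,"z": 0,"ax": 0,"ay": 0,"az": 0}])

```text
clock: 5.4
tcp_pos: [0.548, 0.0098, 0.1809]
orientation: [-0.0, 0.707, 0.708, 0.0]
wrist_force: [0.0, 0.5, 0.0]
finger_gap: 0.0282
```

Run:
```python
from h import *
np.set_printoptions(precision=4,suppress=True)
s=env.get_state(); print(s['tcp_pos'],s['clock'],s['orientation'],s['finger_gap'],s['wrist_force'])
c=cal('wrist'); np.save('cw3.npy',np.vstack([c[0],c[1]])if 0 else c[1])
u=proj(c,[.548,.026,.11]);print(u)
im=snap('wrist','w3'); crop(im,'w3c',int(u[0])-70,int(u[1])-60,140,110,5)
b=snap('side','s3'); crop(b,'s3c',270,200,100,100,5)
b=snap('scene','sc3'); crop(b,'sc3c',235,175,120,115,6)
```

```text
[0.548  0.0098 0.1809] 5.4 [-0.      0.7067  0.7076  0.    ] 0.02815845429912299 [0.0166 0.4521 0.042 ]
[315.2269 238.8701]
```

View pics/w3.png

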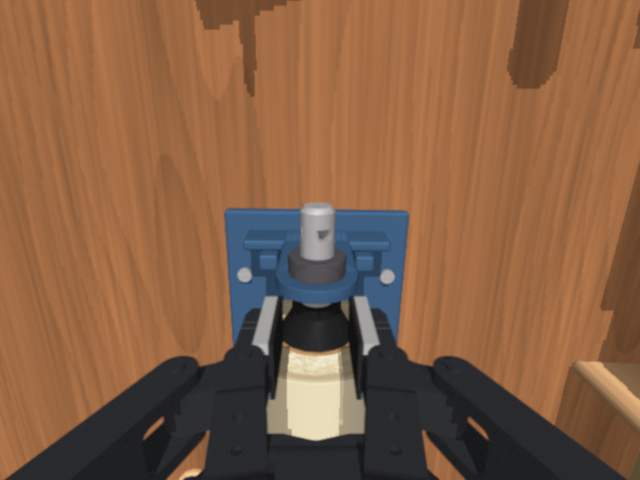

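View pics/w3c.png

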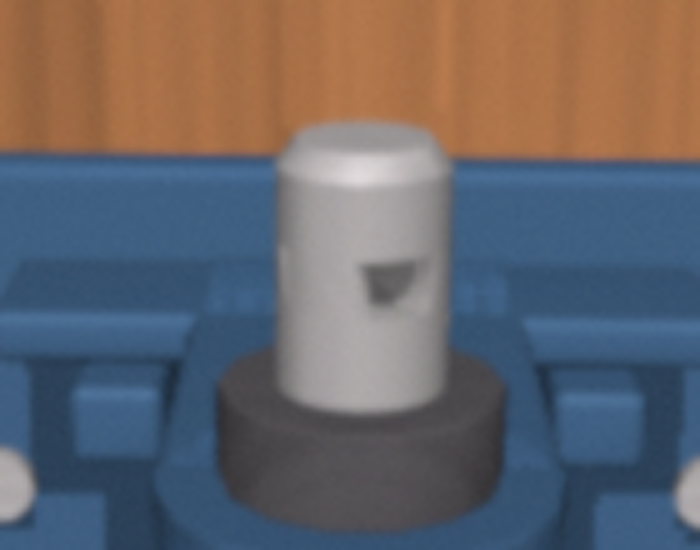

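View pics/s3c.png

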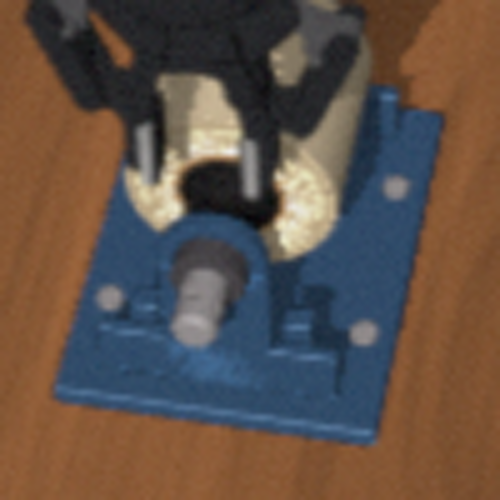

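View pics/sc3c.png

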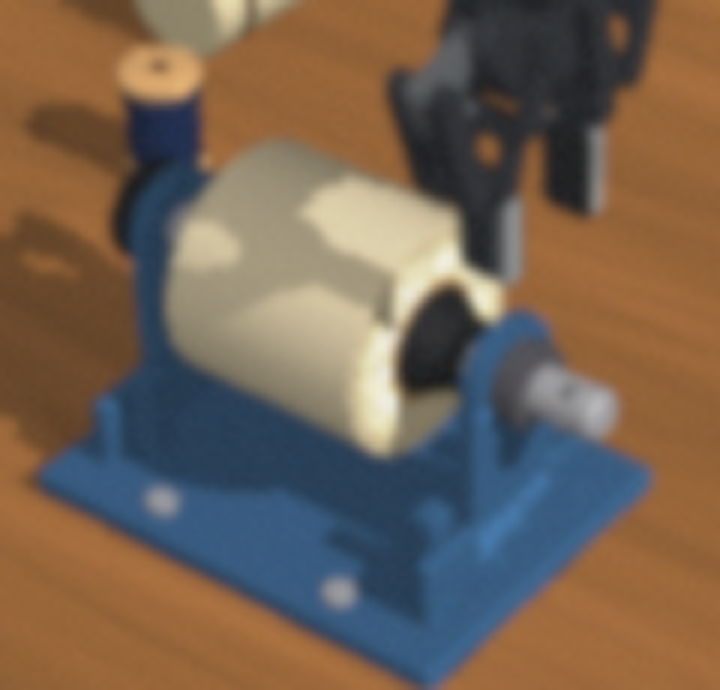

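Run:
```python
from h import *
im=cv2.imread('pics/w3.png')[:,:,::-1]
c=im[222:256,298:338,::-1]; c=cv2.convertScaleAbs(c,alpha=1.2); cv2.imwrite('pics/w3d.png',cv2.resize(c,None,fx=16,fy=16,interpolation=cv2.INTER_NEAREST))
for v in range(228,248): print(v,im[v,300:336].mean(1).astype(int))
```

```text
228 [109 132 135 134 139 146 152 157 160 161 162 164 166 167 168 170 171 170
 171 170 167 167 164 163 161 156 155 151 148 143 138 134 128 117 105  93]
229 [107 133 137 134 139 146 152 156 158 161 161 164 165 167 170 170 169 169
 166 165 163 160 158 154 151 147 143 141 138 133 131 131 130 119 105  94]
230 [102 132 136 134 140 145 151 155 158 161 161 164 165 167 170 167 162 154
 149 144 142 140 136 132 127 123 119 117 124 124 127 133 130 118 104  93]
231 [103 128 134 134 139 145 151 156 158 160 161 163 166 168 171 167 153 133
 118 109 108 109 108 105 103 103 101 106 119 124 128 135 130 119 105  94]
232 [102 126 134 134 139 144 150 156 159 160 162 163 165 166 169 166 155 134
 109  96  94  94  96  96  97  98  99 106 121 128 132 138 131 118 104  93]
233 [101 124 135 135 138 144 150 154 158 161 162 164 165 166 168 167 160 139
 113  97  95  97  96  98  99  98 101 110 127 133 138 141 131 116 102  92]
234 [ 99 123 132 133 137 144 149 154 158 161 163 164 165 165 167 168 164 145
 120  96  92  95  97 100  99 102 106 120 132 138 143 142 131 118 102  93]
235 [ 98 122 132 133 138 144 148 154 159 16
[... 1219 characters left out ...]
66 167 169 171 170 171
 170 168 167 165 163 163 160 159 155 152 149 144 138 130 123 110  98  87]
244 [ 97 110 122 133 141 147 153 156 160 161 163 164 165 168 169 170 172 169
 172 169 168 167 165 163 161 158 157 152 148 144 139 132 123 109  94  86]
245 [ 96 111 122 131 141 149 153 158 160 161 162 165 165 167 170 170 171 171
 170 169 168 167 165 162 162 158 156 152 148 143 137 131 122 109  93  84]
246 [ 96 111 121 132 141 146 153 156 160 162 164 164 166 167 168 171 172 170
 170 169 168 166 166 164 161 158 155 152 148 145 138 131 122 109  93  83]
247 [ 95 111 123 132 140 148 154 158 159 160 164 165 166 169 168 170 171 172
 170 169 168 166 164 163 161 158 155 152 147 142 139 131 121 108  88  80]
```

View pics/w3d.png

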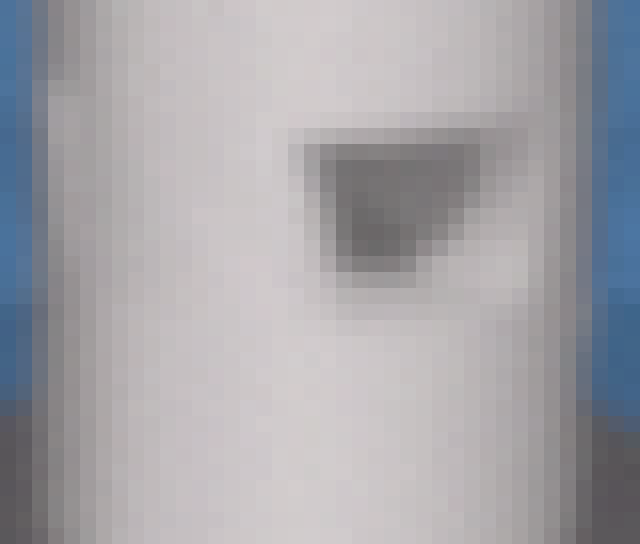

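The hole's left edge is about at the bar's centre line and its right edge about 7.6 mm out. That puts the lean near 0.4 rad and the mouth about 4 mm to +x. Next is the clip. I'll turn so the camera is on the straight-leg side.

Emit:
servo_tool(increments=[{"claw": 0.4,"x": -0.15,"y": 0.6,"z": 1,"ax": 0,"ay": 0,"az": 1},{"claw": 0.4,"x": -0.15,"y": 0.6,"z": 1,"ax": 0,"ay": 0,"az": 1},{"claw": 0.4,"x": -0.15,"y": 0.6,"z": 0.4,"ax": 0,"ay": 0,"az": 1},{"claw": 0.4,"x": -0.15,"y": 0.6,"z": 0,"ax": 0,"ay": 0,"az": 1},{"claw": 0.4,"x": -0.15,"y": 0.6,"z": 0,"ax": 0,"ay": 0,"az": 1}])

```text
clock: 6.05
tcp_pos: [0.5297, 0.084, 0.2415]
orientation: [0.001, 0.421, 0.907, 0.0]
wrist_force: [0.0, 0.1, -0.1]
finger_gap: 0.0509
```

Emit:
servo_tool(increments=[{"claw": 0.4,"x": -0.15,"y": 0.6,"z": 0,"ax": 0,"ay": 0,"az": 1},{"claw": 0.4,"x": -0.15,"y": 0.6,"z": 0,"ax": 0,"ay": 0,"az": 1},{"claw": 0.4,"x": -0.15,"y": 0.6,"z": 0,"ax": 0,"ay": 0,"az": 1},{"claw": 0.4,"x": -0.15,"y": 0.6,"z": 0,"ax": 0,"ay": 0,"az": 1},{"claw": 0.4,"x": -0.15,"y": 0.6,"z": 0,"ax": 0,"ay": 0,"az": 1}])

```text
clock: 6.55
tcp_pos: [0.5107, 0.1591, 0.2408]
orientation: [0.0, 0.085, 0.996, 0.0]
wrist_force: [1.4, -0.9, -0.6]
finger_gap: 0.0508
```

Emit:
servo_tool(increments=[{"claw": 0.4,"x": -0.15,"y": 0.6,"z": 0,"ax": 0,"ay": 0,"az": 1},{"claw": 0.4,"x": -0.15,"y": 0.6,"z": 0,"ax": 0,"ay": 0,"az": 1},{"claw": 0.4,"x": -0.15,"y": 0.6,"z": 0,"ax": 0,"ay": 0,"az": 1},{"claw": 0.4,"x": -0.15,"y": 0.6,"z": 0,"ax": 0,"ay": 0,"az": 1},{"claw": 0.4,"x": -0.15,"y": 0.6,"z": 0,"ax": 0,"ay": 0,"az": 1}])

```text
clock: 7.05
tcp_pos: [0.4921, 0.2341, 0.2408]
orientation: [-0.0, -0.261, 0.965, 0.0]
wrist_force: [-0.8, 0.8, 0.3]
finger_gap: 0.0516
```

Emit:
servo_tool(increments=[{"claw": 0.4,"x": -0.15,"y": 0.6,"z": 0,"ax": 0,"ay": 0,"az": 1},{"claw": 0.4,"x": -0.15,"y": 0.6,"z": 0,"ax": 0,"ay": 0,"az": 1},{"claw": 0.4,"x": -0.15,"y": 0.6,"z": 0,"ax": 0,"ay": 0,"az": 1},{"claw": 0.4,"x": -0.15,"y": 0.6,"z": 0,"ax": 0,"ay": 0,"az": 1},{"claw": 0.4,"x": -0.15,"y": 0.6,"z": 0,"ax": 0,"ay": 0,"az": 1}])

```text
clock: 7.55
tcp_pos: [0.4735, 0.3092, 0.2408]
orientation: [-0.0, -0.575, 0.818, 0.0]
wrist_force: [0.3, 0.1, 0.1]
finger_gap: 0.0517
```

Emit:
servo_tool(increments=[{"claw": 0.4,"x": -0.15,"y": 0.6,"z": 0,"ax": 0,"ay": 0,"az": 1},{"claw": 0.4,"x": -0.15,"y": 0.6,"z": 0,"ax": 0,"ay": 0,"az": 1},{"claw": 0.4,"x": -0.15,"y": 0.6,"z": 0,"ax": 0,"ay": 0,"az": 1},{"claw": 0.4,"x": 0,"y": 0.3,"z": 0,"ax": 0,"ay": 0,"az": 1},{"claw": 0.4,"x": 0,"y": 0,"z": 0,"ax": 0,"ay": 0,"az": 0.6}])

```text
clock: 8.05
tcp_pos: [0.4623, 0.3622, 0.2406]
orientation: [-0.0, 0.804, -0.594, -0.0]
wrist_force: [-0.3, 0.6, 0.3]
finger_gap: 0.0515
```

Run:
```python
from h import *
np.set_printoptions(precision=4,suppress=True)
c3=np.load('cw3.npy'); K=cal('wrist')[0]
print('hole mouth', onz((K,c3),(324.3,235),.109),'bar axis x at equator',onz((K,c3),(317.6,235),.1), 'boss front? end', onz((K,c3),(317.5,205),.1))
s=env.get_state(); print(s['tcp_pos'],s['clock'],s['orientation'],s['finger_gap'],s['joint_pos'])
from scipy.spatial.transform import Rotation as R
q=s['orientation']; print(R.from_quat([q[1],q[2],q[3],q[0]]).as_matrix())
print(proj(cal('wrist'),[.4601,.3633,.086]))
im=snap('wrist','w4')
```

```text
hole mouth [0.553  0.0279 0.109 ] bar axis x at equator [0.5494 0.025  0.1   ] boss front? end [0.5492 0.0426 0.1   ]
[0.4623 0.3622 0.2406] 8.05 [-0.      0.8041 -0.5945 -0.0001] 0.05146614232254224 [ 0.5277  0.3395  0.0642  1.2956  0.0003 -1.3407]
[[ 0.2932 -0.956  -0.0002]
 [-0.956  -0.2932  0.0002]
 [-0.0002  0.0002 -1.    ]]
[317.6797 226.2154]
```

View pics/w4.png

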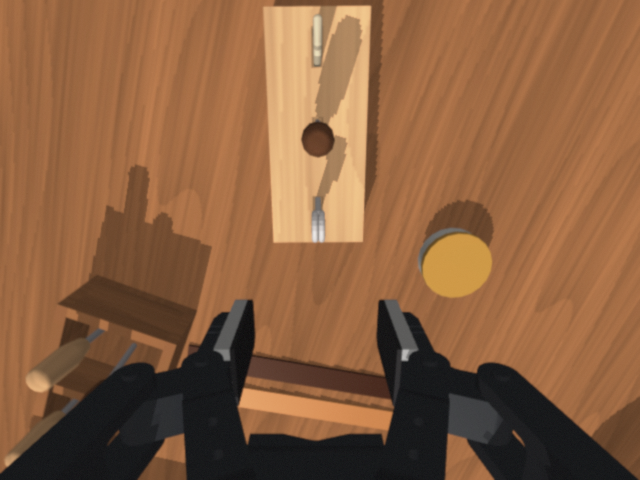

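Run:
```python
from h import *
im=cv2.imread('pics/w4.png')[:,:,::-1]; crop(im,'w4c',280,180,80,75,9)
c=cal('wrist')
for y in (-12.5,0,12.5):
  for x in (-5,5):
    d=np.array([-.293,.956]); e=np.array([.956,.293]); p=np.array([.4601,.3633])+d*y/1e3+e*x/1e3
    for z in (.086,.0985): print(y,x,z,(proj(c,[*p,z])-[280,180])*9)
```

```text
-12.5 -5 0.086 [397.18725288 279.76149745]
-12.5 -5 0.0985 [400.66009566 317.55357799]
-12.5 5 0.086 [279.09756451 279.49928115]
-12.5 5 0.0985 [277.50450879 317.28191872]
0 -5 0.086 [395.7670198  421.33677684]
0 -5 0.0985 [399.13085647 464.58401476]
0 5 0.086 [279.27393612 421.08450599]
0 5 0.0985 [277.71079057 464.3231117 ]
12.5 -5 0.086 [394.38467809 559.13487112]
12.5 -5 0.0985 [397.64411849 607.52812381]
12.5 5 0.086 [279.44560198 558.89211188]
12.5 5 0.0985 [277.91133902 607.27748813]
```

View pics/w4c.png

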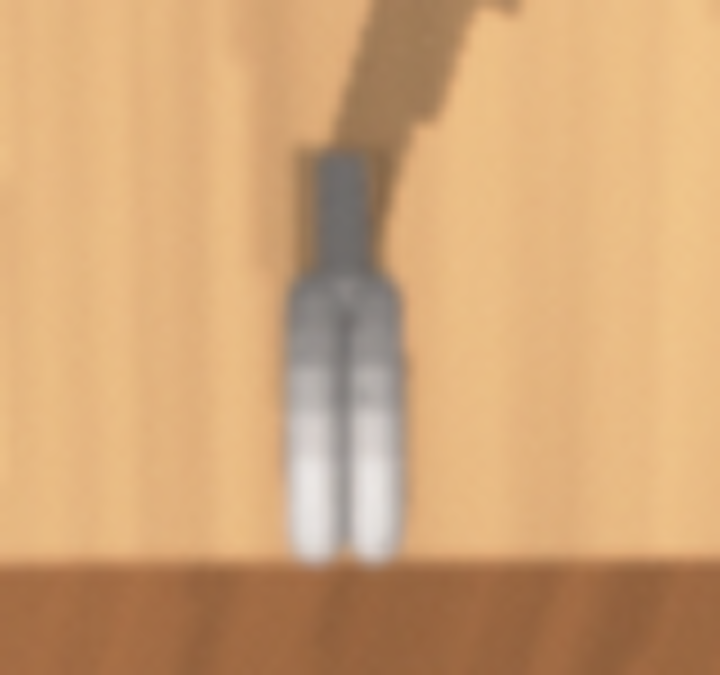

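The coil shows at about (318.5,226) and its extents match the prediction within 1 px. I'll descend and grip.

Emit:
servo_tool(increments=[{"claw": 0.4,"x": -0.12,"y": 0.03,"z": -1,"ax": 0,"ay": 0,"az": 0},{"claw": 0.4,"x": 0,"y": 0,"z": -1,"ax": 0,"ay": 0,"az": 0},{"claw": 0.4,"x": 0,"y": 0,"z": -1,"ax": 0,"ay": 0,"az": 0},{"claw": 0.4,"x": 0,"y": 0,"z": -1,"ax": 0,"ay": 0,"az": 0},{"claw": 0.4,"x": 0,"y": 0,"z": -1,"ax": 0,"ay": 0,"az": 0}])

```text
clock: 8.6
tcp_pos: [0.4594, 0.3619, 0.1149]
orientation: [-0.0, 0.802, -0.598, -0.0]
wrist_force: [0.2, 0.0, 1.2]
finger_gap: 0.0514
```

Emit:
servo_tool(increments=[{"claw": 0.4,"x": 0,"y": 0,"z": -0.6,"ax": 0,"ay": 0,"az": 0},{"claw": 0.4,"x": 0,"y": 0,"z": -0.66,"ax": 0,"ay": 0,"az": 0},{"claw": 0.4,"x": 0,"y": 0,"z": 0,"ax": 0,"ay": 0,"az": 0}])

```text
clock: 8.9
tcp_pos: [0.4578, 0.361, 0.0819]
orientation: [0.002, 0.802, -0.597, -0.001]
wrist_force: [-0.5, -1.1, -0.6]
finger_gap: 0.0513
```

Run:
```python
from h import *
np.set_printoptions(precision=4,suppress=True)
s=env.get_state(); print(s['tcp_pos'],s['clock'],s['wrist_force'],s['finger_gap'])
im=snap('wrist','w5')
```

```text
[0.4578 0.361  0.0819] 8.9 [-0.5085 -1.1214 -0.5553] 0.05134113333349739
```

View pics/w5.png

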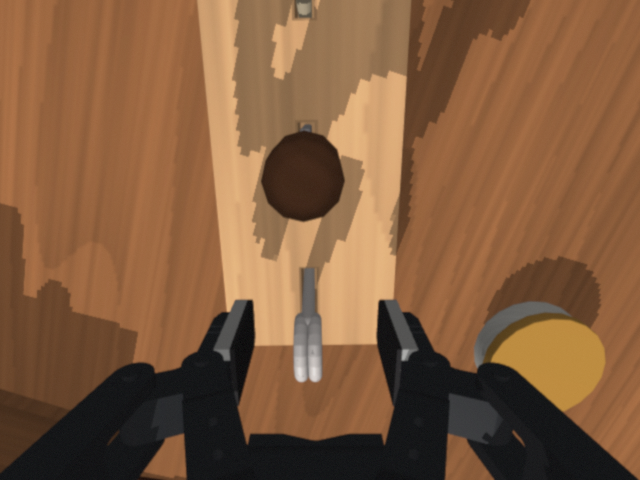

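The coil is at u≈308 and the jaw centre at u≈315, so a shift of about 2 mm is needed before closing.

Emit:
servo_tool(increments=[{"claw": 0.4,"x": 0.08,"y": 0.07,"z": 0.08,"ax": 0,"ay": 0,"az": 0},{"claw": 0.7,"x": 0,"y": 0,"z": 0,"ax": 0,"ay": 0,"az": 0},{"claw": 0.85,"x": 0,"y": 0,"z": 0,"ax": 0,"ay": 0,"az": 0},{"claw": 1,"x": 0,"y": 0,"z": 0,"ax": 0,"ay": 0,"az": 0},{"claw": 1,"x": 0,"y": 0,"z": 0,"ax": 0,"ay": 0,"az": 0}], newtons=110)

```text
clock: 9.45
tcp_pos: [0.4612, 0.3647, 0.0872]
orientation: [-0.001, 0.803, -0.596, 0.0]
wrist_force: [0.4, 0.3, 4.9]
finger_gap: 0.0075
```

Emit:
servo_tool(increments=[{"claw": 1,"x": 0,"y": 0,"z": 0,"ax": 0,"ay": 0,"az": 0},{"claw": 1,"x": 0,"y": 0,"z": 0,"ax": 0,"ay": 0,"az": 0}])

```text
clock: 9.65
tcp_pos: [0.4613, 0.3648, 0.0872]
orientation: [-0.001, 0.803, -0.596, 0.0]
wrist_force: [0.1, 0.2, 5.6]
finger_gap: 0.0079
```

Run:
```python
from h import *
np.set_printoptions(precision=4,suppress=True)
s=env.get_state(); print(s['tcp_pos'],s['clock'],s['wrist_force'],s['finger_gap'])
im=snap('wrist','w6')
```

```text
[0.4613 0.3648 0.0872] 9.65 [0.1241 0.2213 5.6333] 0.00787623257594949
```

View pics/w6.png

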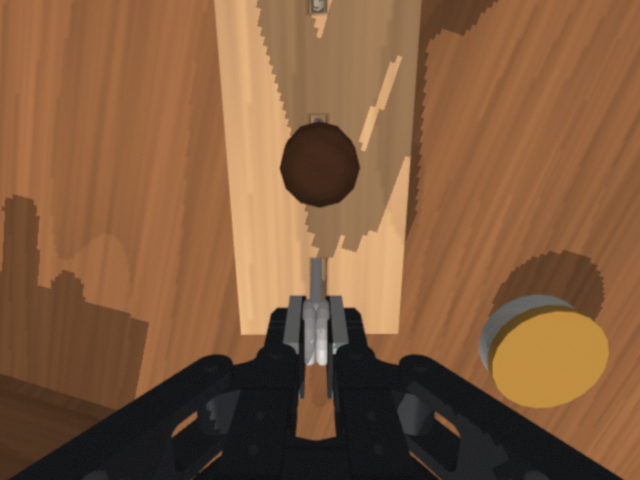

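The coil is between the pads (gap 8 mm, held). Lifting out now.

Emit:
servo_tool(increments=[{"claw": 1,"x": 0,"y": 0,"z": 0.4,"ax": 0,"ay": 0,"az": 0},{"claw": 1,"x": 0,"y": 0,"z": 0.8,"ax": 0,"ay": 0,"az": 0},{"claw": 1,"x": 0,"y": 0,"z": 1,"ax": 0,"ay": 0,"az": 0},{"claw": 1,"x": 0,"y": 0,"z": 1,"ax": 0,"ay": 0,"az": 0},{"claw": 1,"x": 0,"y": 0,"z": 1,"ax": 0,"ay": 0,"az": 0}])

```text
clock: 10.2
tcp_pos: [0.4604, 0.3643, 0.1924]
orientation: [0.0, 0.803, -0.596, -0.0]
wrist_force: [0.2, 0.2, -0.6]
finger_gap: 0.0082
```

Emit:
servo_tool(increments=[{"claw": 1,"x": 0,"y": 0,"z": 1,"ax": 0,"ay": 0,"az": 0},{"claw": 1,"x": 0,"y": 0,"z": 0.6,"ax": 0,"ay": 0,"az": 0},{"claw": 1,"x": 0.3,"y": -0.7,"z": 0,"ax": 0,"ay": 0,"az": -0.7},{"claw": 1,"x": 0.3,"y": -0.9,"z": 0,"ax": 0,"ay": 0,"az": -0.9},{"claw": 1,"x": 0.3,"y": -0.9,"z": 0,"ax": 0,"ay": 0,"az": -0.9}])

```text
clock: 10.7
tcp_pos: [0.4831, 0.3015, 0.2317]
orientation: [-0.0, -0.686, 0.728, 0.0]
wrist_force: [0.2, 0.0, -0.6]
finger_gap: 0.0082
```

Emit:
servo_tool(increments=[{"claw": 1,"x": 0.3,"y": -1,"z": 0,"ax": 0,"ay": 0,"az": -1},{"claw": 1,"x": 0.3,"y": -1,"z": 0,"ax": 0,"ay": 0,"az": -1},{"claw": 1,"x": 0.3,"y": -1,"z": 0,"ax": 0,"ay": 0,"az": -1},{"claw": 1,"x": 0.3,"y": -1,"z": 0,"ax": 0,"ay": 0,"az": -1},{"claw": 1,"x": 0.3,"y": -1,"z": 0,"ax": 0,"ay": 0,"az": -1}])

```text
clock: 11.2
tcp_pos: [0.5206, 0.176, 0.2315]
orientation: [-0.0, -0.395, 0.919, 0.0]
wrist_force: [0.4, 0.7, -0.0]
finger_gap: 0.008
```

Emit:
servo_tool(increments=[{"claw": 1,"x": 0.3,"y": -1,"z": 0,"ax": 0,"ay": 0,"az": -1},{"claw": 1,"x": 0.3,"y": -1,"z": 0,"ax": 0,"ay": 0,"az": -1},{"claw": 1,"x": 0.3,"y": -1,"z": 0,"ax": 0,"ay": 0,"az": -1},{"claw": 1,"x": 0.3,"y": -1,"z": 0,"ax": 0,"ay": 0,"az": -1},{"claw": 1,"x": 0.3,"y": -1,"z": 0,"ax": 0,"ay": 0,"az": -1}])

```text
clock: 11.7
tcp_pos: [0.5582, 0.051, 0.2315]
orientation: [-0.0, -0.056, 0.998, 0.0]
wrist_force: [0.1, 0.4, -0.8]
finger_gap: 0.0077
```

Emit:
servo_tool(increments=[{"claw": 1,"x": 0,"y": -0.7,"z": 0,"ax": 0,"ay": 0,"az": -0.9},{"claw": 1,"x": 0,"y": 0,"z": -0.5,"ax": 0,"ay": 0,"az": 0},{"claw": 1,"x": 0,"y": 0,"z": 0,"ax": 0,"ay": 0,"az": 0}])

```text
clock: 12.0
tcp_pos: [0.557, 0.0345, 0.2169]
orientation: [-0.002, 0.003, 1.0, 0.0]
wrist_force: [0.1, 0.2, 0.1]
finger_gap: 0.0082
```

Run:
```python
from h import *
np.set_printoptions(precision=4,suppress=True)
from scipy.spatial.transform import Rotation as R
s=env.get_state(); print(s['tcp_pos'],s['clock'],s['wrist_force'],s['finger_gap'])
q=s['orientation']; print(R.from_quat([q[1],q[2],q[3],q[0]]).as_matrix())
im=snap('wrist','w7'); c=cal('wrist'); np.save('cw7.npy',c[1])
b=snap('side','s7'); crop(b,'s7c',260,150,120,120,5)
b=snap('scene','sc7'); crop(b,'sc7c',255,135,120,120,5)
```

```text
[0.557  0.0345 0.2169] 12.0 [0.0631 0.2205 0.0579] 0.008186702584600185
[[-1.      0.0056 -0.0034]
 [ 0.0056  1.      0.0008]
 [ 0.0035  0.0008 -1.    ]]
```

View pics/w7.png

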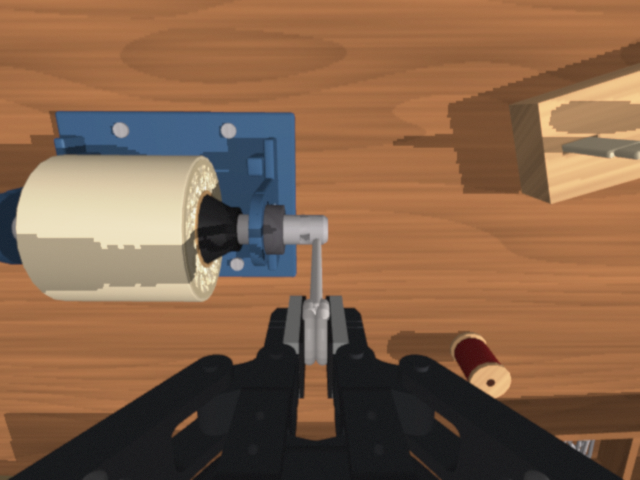

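View pics/s7c.png

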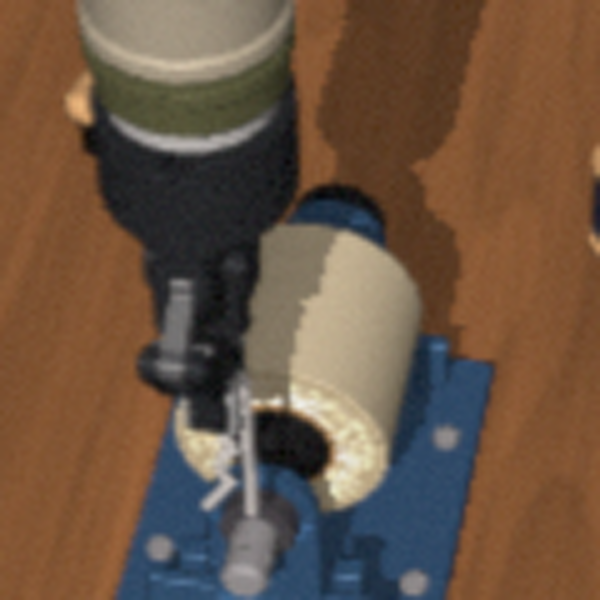

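View pics/sc7c.png

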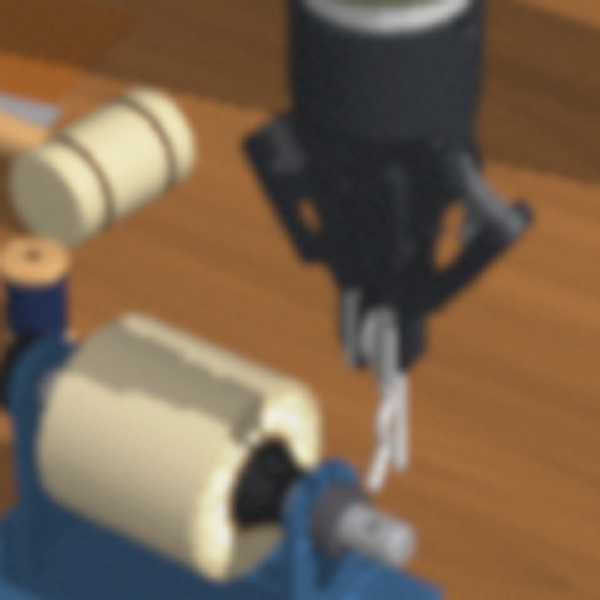

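Run:
```python
from h import *
im=cv2.imread('pics/w7.png')[:,:,::-1]; crop(im,'w7c',270,195,70,120,6)
```

```text
(no output)
```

View pics/w7c.png

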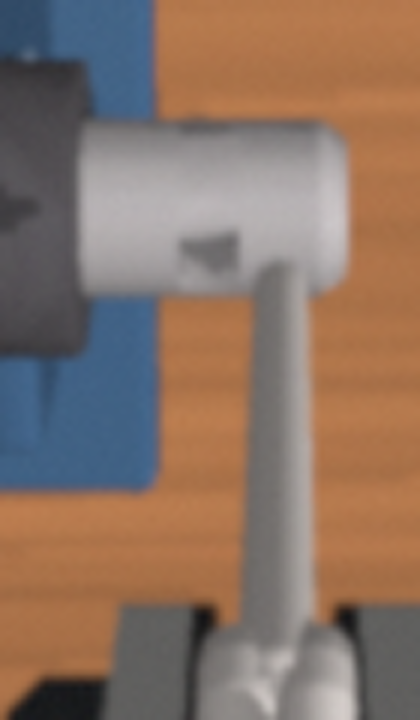

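Run:
```python
from h import *
np.set_printoptions(precision=4,suppress=True)
c=(cal('wrist')[0],np.load('cw7.npy'))
print('o',-c[1][:3,:3].T@c[1][:3,3])
for z in (.137,.1397,.142): print('tip',onz(c,(316.7,239.5),z))
print('hole',onz(c,(305,195+258/6),.1092),'bar mid',onz(c,(305,195+208/6),.1))
for t in (.3,.4,.5): print(t,[((proj(c,[x,.0265,z])-[270,195])*6)[1].round() for x,z in [(.549-3.3*np.cos(t)/1e3+9.44e-3*np.sin(t),.1+9.44e-3*np.cos(t)+3.3e-3*np.sin(t)),(.549+3.3*np.cos(t)/1e3+9.44e-3*np.sin(t),.1+9.44e-3*np.cos(t)-3.3e-3*np.sin(t))]])
print(((proj(c,[.559,.0265,.1])-[270,195])*6),((proj(c,[.539,.0265,.1])-[270,195])*6))
print('boss face/end', [onz(c,(u,229),.1) for u in (283.5,328)])
```

```text
o [0.4762 0.0356 0.3435]
tip [0.5445 0.0362 0.137 ]
tip [0.5437 0.0362 0.1397]
tip [0.5429 0.0362 0.142 ]
hole [0.5527 0.0286 0.1092] bar mid [0.5498 0.0284 0.1   ]
0.3 [np.float64(225.0), np.float64(274.0)]
0.4 [np.float64(233.0), np.float64(279.0)]
0.5 [np.float64(242.0), np.float64(283.0)]
[193.9346 285.8708] [191.1922 114.5781]
boss face/end [array([0.5493, 0.014 , 0.1   ]), array([0.5494, 0.0439, 0.1   ])]
```

The wrist view shows the hole at (305,238) and the tip at (317,239). The tip needs about -7.7 mm in y and +9 mm in x.

Emit:
servo_tool(increments=[{"claw": 1,"x": 0.25,"y": -0.31,"z": -0.4,"ax": 0,"ay": 0,"az": 0},{"claw": 1,"x": 0.2,"y": 0,"z": -0.4,"ax": 0,"ay": 0.04,"az": 0.05},{"claw": 1,"x": 0,"y": 0,"z": 0,"ax": 0,"ay": 0,"az": 0},{"claw": 1,"x": 0,"y": 0,"z": 0,"ax": 0,"ay": 0,"az": 0}])

```text
clock: 12.55
tcp_pos: [0.5693, 0.0269, 0.198]
orientation: [-0.004, -0.0, 1.0, 0.0]
wrist_force: [-0.5, -0.3, 0.1]
finger_gap: 0.0081
```

```bash
cat > look.py <<'E'
import sys
from h import *
np.set_printoptions(precision=4,suppress=True)
from scipy.spatial.transform import Rotation as R
n=sys.argv[1]
s=env.get_state(); print(s['tcp_pos'],s['clock'],s['wrist_force'],s['ft_torque'])
q=s['orientation']; print(R.from_quat([q[1],q[2],q[3],q[0]]).as_matrix().round(4).tolist())
c=cal('wrist'); np.save('cw%s.npy'%n,c[1]); im=snap('wrist','w'+n)
crop(im,'w%sc'%n,265,185,100,120,6)
if len(sys.argv)>2:
    b=snap('side','s'+n); crop(b,'s%sc'%n,270,170,100,100,5)
    b=snap('scene','sc'+n); crop(b,'sc%sc'%n,275,165,100,100,5)
E
python3 look.py 8
```

```text
[0.5693 0.0269 0.198 ] 12.55 [-0.53   -0.3342  0.0596] [-0.011  -0.0458 -0.0021]
[[-1.0, -0.0003, -0.0073], [-0.0003, 1.0, 0.0003], [0.0073, 0.0003, -1.0]]
```

View pics/w8c.png

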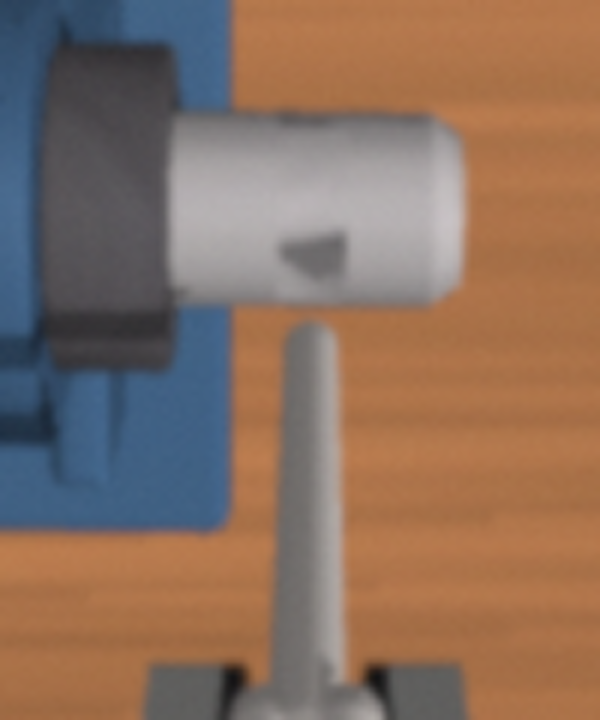

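Run:
```python
from h import *
np.set_printoptions(precision=4,suppress=True)
c=(cal('wrist')[0],np.load('cw8.npy'))
f=lambda u,v,z:onz(c,(265+u/6,185+v/6),z)
print('tip -x edge',f(311,322,.1208),f(311,322,.118)); print('hole c',f(313,260,.1092), 'edges',f(313,230,.1105),f(313,285,.106))
print(((proj(c,[.559,.0265,.1])-[265,185])*6),((proj(c,[.539,.0265,.1])-[265,185])*6))
```

```text
tip -x edge [0.5547 0.028  0.1208] [0.5556 0.028  0.118 ]
hole c [0.5521 0.0282 0.1092] edges [0.5486 0.0282 0.1105] [0.5556 0.0282 0.106 ]
[295.7876 299.2634] [295.7818 109.7971]
```

Emit:
servo_tool(increments=[{"claw": 1,"x": -0.21,"y": 0.01,"z": 0,"ax": 0,"ay": -0.05,"az": 0},{"claw": 1,"x": 0,"y": 0,"z": -0.2,"ax": 0,"ay": 0,"az": 0},{"claw": 1,"x": 0,"y": 0,"z": -0.15,"ax": 0,"ay": 0,"az": 0},{"claw": 1,"x": 0,"y": 0,"z": 0,"ax": 0,"ay": 0,"az": 0}])

```text
clock: 13.0
tcp_pos: [0.5638, 0.0271, 0.1895]
orientation: [0.0, -0.0, 1.0, 0.0]
wrist_force: [-0.2, -0.7, -1.0]
finger_gap: 0.0082
```

```bash
python3 look.py 9
```

```text
[0.5638 0.0271 0.1895] 13.0 [-0.1717 -0.7319 -0.9596] [ 0.0152 -0.0443  0.0214]
[[-1.0, -0.0, 0.0005], [-0.0, 1.0, 0.0002], [-0.0005, 0.0002, -1.0]]
```

View pics/w9c.png

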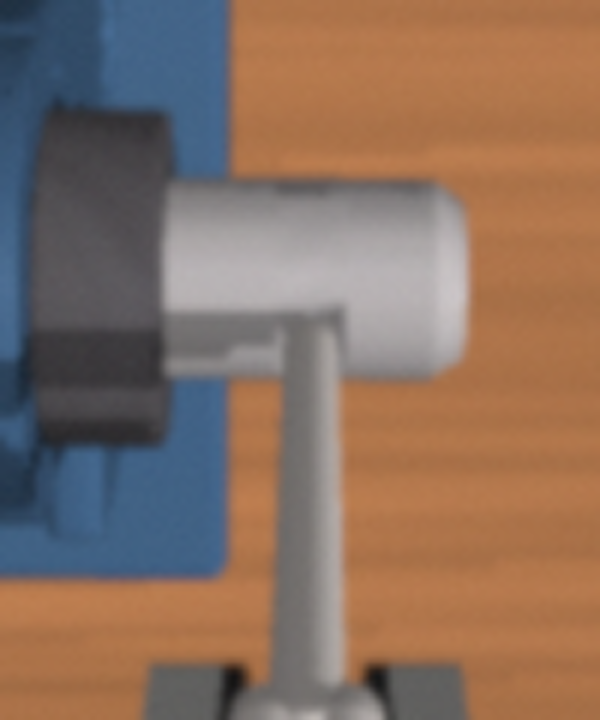

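Emit:
servo_tool(increments=[{"claw": 1,"x": 0,"y": 0,"z": -0.06,"ax": 0,"ay": 0,"az": 0},{"claw": 1,"x": 0,"y": 0,"z": -0.04,"ax": 0,"ay": 0,"az": 0},{"claw": 1,"x": 0,"y": 0,"z": 0,"ax": 0,"ay": 0,"az": 0}])

```text
clock: 13.35
tcp_pos: [0.5643, 0.027, 0.1874]
orientation: [0.001, 0.0, 1.0, 0.0]
wrist_force: [0.3, 0.0, -0.9]
finger_gap: 0.0084
```

Emit:
servo_tool(increments=[{"claw": 1,"x": 0,"y": 0,"z": -0.03,"ax": 0,"ay": 0,"az": 0},{"claw": 1,"x": 0,"y": 0,"z": 0,"ax": 0,"ay": 0,"az": 0}])

```text
clock: 13.55
tcp_pos: [0.5643, 0.027, 0.1867]
orientation: [0.001, 0.0, 1.0, 0.0]
wrist_force: [-0.3, 0.6, 0.3]
finger_gap: 0.008
```

Emit:
servo_tool(increments=[{"claw": 1,"x": 0,"y": 0,"z": -0.03,"ax": 0,"ay": 0,"az": 0},{"claw": 1,"x": 0,"y": 0,"z": 0,"ax": 0,"ay": 0,"az": 0}])

```text
clock: 13.75
tcp_pos: [0.5642, 0.027, 0.186]
orientation: [0.001, 0.0, 1.0, 0.0]
wrist_force: [0.4, 0.0, -0.5]
finger_gap: 0.0083
```

Emit:
servo_tool(increments=[{"claw": 1,"x": 0,"y": 0,"z": -0.03,"ax": 0,"ay": 0,"az": 0},{"claw": 1,"x": 0,"y": 0,"z": 0,"ax": 0,"ay": 0,"az": 0}])

```text
clock: 13.95
tcp_pos: [0.5643, 0.027, 0.1852]
orientation: [0.001, -0.0, 1.0, 0.0]
wrist_force: [0.4, 0.5, -0.2]
finger_gap: 0.0081
```

Emit:
servo_tool(increments=[{"claw": 1,"x": 0,"y": 0,"z": -0.03,"ax": 0,"ay": 0,"az": 0},{"claw": 1,"x": 0,"y": 0,"z": 0,"ax": 0,"ay": 0,"az": 0}])

```text
clock: 14.15
tcp_pos: [0.5642, 0.027, 0.1845]
orientation: [0.001, -0.0, 1.0, 0.0]
wrist_force: [0.2, -0.2, -0.7]
finger_gap: 0.0082
```

Emit:
servo_tool(increments=[{"claw": 1,"x": 0,"y": 0,"z": -0.03,"ax": 0,"ay": 0,"az": 0},{"claw": 1,"x": 0,"y": 0,"z": 0,"ax": 0,"ay": 0,"az": 0}])

```text
clock: 14.35
tcp_pos: [0.5642, 0.027, 0.1837]
orientation: [0.001, 0.0, 1.0, 0.0]
wrist_force: [0.5, -1.0, -0.7]
finger_gap: 0.0079
```

Emit:
servo_tool(increments=[{"claw": 1,"x": 0,"y": 0,"z": -0.03,"ax": 0,"ay": 0,"az": 0},{"claw": 1,"x": 0,"y": 0,"z": 0,"ax": 0,"ay": 0,"az": 0}])

```text
clock: 14.55
tcp_pos: [0.5643, 0.027, 0.183]
orientation: [0.001, 0.0, 1.0, 0.0]
wrist_force: [-0.1, -0.1, -1.1]
finger_gap: 0.008
```

Emit:
servo_tool(increments=[{"claw": 1,"x": 0,"y": 0,"z": -0.03,"ax": 0,"ay": 0,"az": 0},{"claw": 1,"x": 0,"y": 0,"z": 0,"ax": 0,"ay": 0,"az": 0}])

```text
clock: 14.75
tcp_pos: [0.5642, 0.027, 0.1822]
orientation: [0.001, 0.0, 1.0, 0.0]
wrist_force: [-0.4, -0.7, -0.3]
finger_gap: 0.0077
```

```bash
python3 look.py 10 a
```

```text
[0.5642 0.027  0.1822] 14.75 [-0.4223 -0.668  -0.2943] [ 0.03   -0.0126 -0.0269]
[[-1.0, 0.0, 0.0012], [0.0, 1.0, 0.0001], [-0.0012, 0.0001, -1.0]]
```

View pics/w10c.png

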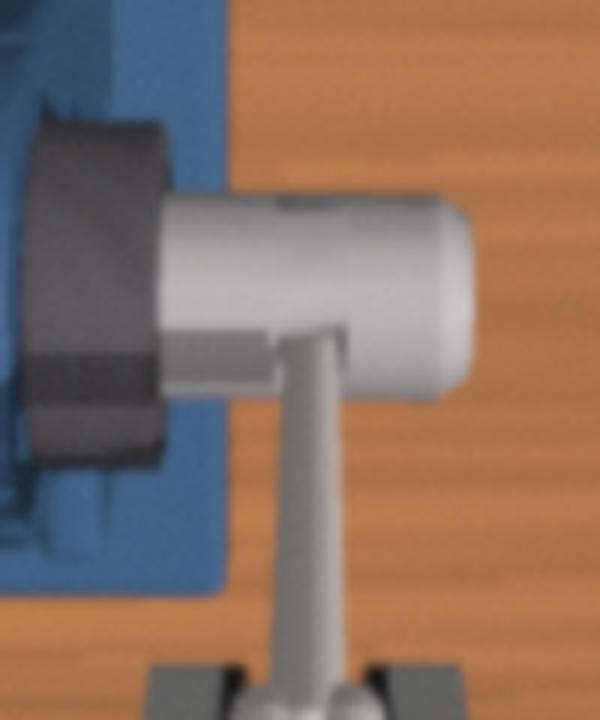

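View pics/s10c.png

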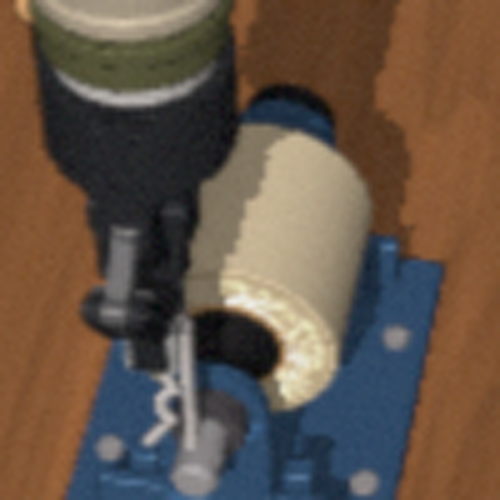

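View pics/sc10c.png

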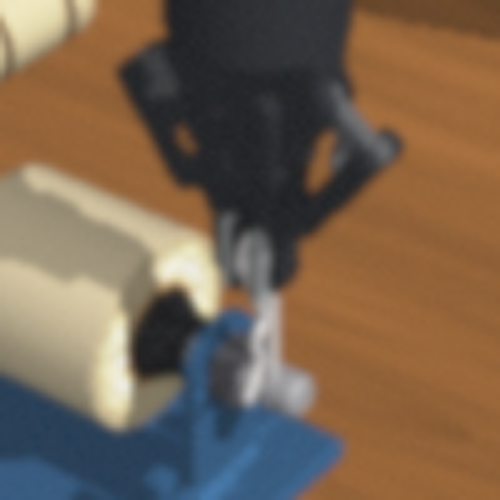

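Emit:
servo_tool(increments=[{"claw": 1,"x": 0,"y": 0.01,"z": -0.03,"ax": 0,"ay": 0,"az": 0},{"claw": 1,"x": 0,"y": 0,"z": 0,"ax": 0,"ay": 0,"az": 0}])

```text
clock: 15.1
tcp_pos: [0.5642, 0.0273, 0.1815]
orientation: [0.001, 0.0, 1.0, 0.0]
wrist_force: [-0.8, -0.5, -1.6]
finger_gap: 0.0081
```

Emit:
servo_tool(increments=[{"claw": 1,"x": 0,"y": 0,"z": -0.03,"ax": 0,"ay": 0,"az": 0},{"claw": 1,"x": 0,"y": 0,"z": 0,"ax": 0,"ay": 0,"az": 0}])

```text
clock: 15.3
tcp_pos: [0.5642, 0.0272, 0.1807]
orientation: [0.001, 0.0, 1.0, 0.0]
wrist_force: [-0.3, 0.6, 0.3]
finger_gap: 0.0079
```

Emit:
servo_tool(increments=[{"claw": 1,"x": 0,"y": 0,"z": -0.03,"ax": 0,"ay": 0,"az": 0},{"claw": 1,"x": 0,"y": 0,"z": 0,"ax": 0,"ay": 0,"az": 0}])

```text
clock: 15.5
tcp_pos: [0.5641, 0.0272, 0.18]
orientation: [0.001, -0.0, 1.0, 0.0]
wrist_force: [-0.4, 0.3, -0.0]
finger_gap: 0.0082
```

Emit:
servo_tool(increments=[{"claw": 1,"x": 0,"y": 0,"z": -0.03,"ax": 0,"ay": 0,"az": 0},{"claw": 1,"x": 0,"y": 0,"z": -0.03,"ax": 0,"ay": 0,"az": 0}])

```text
clock: 15.7
tcp_pos: [0.5641, 0.0272, 0.1788]
orientation: [0.001, -0.0, 1.0, 0.0]
wrist_force: [-1.7, -0.3, 3.4]
finger_gap: 0.0083
```

```bash
python3 look.py 11 a
```

```text
[0.5641 0.0272 0.1788] 15.7 [-1.7179 -0.2829  3.4286] [0.0236 0.5367 0.0258]
[[-1.0, -0.0, 0.0013], [-0.0, 1.0, 0.0], [-0.0013, 0.0, -1.0]]
```

View pics/w11c.png

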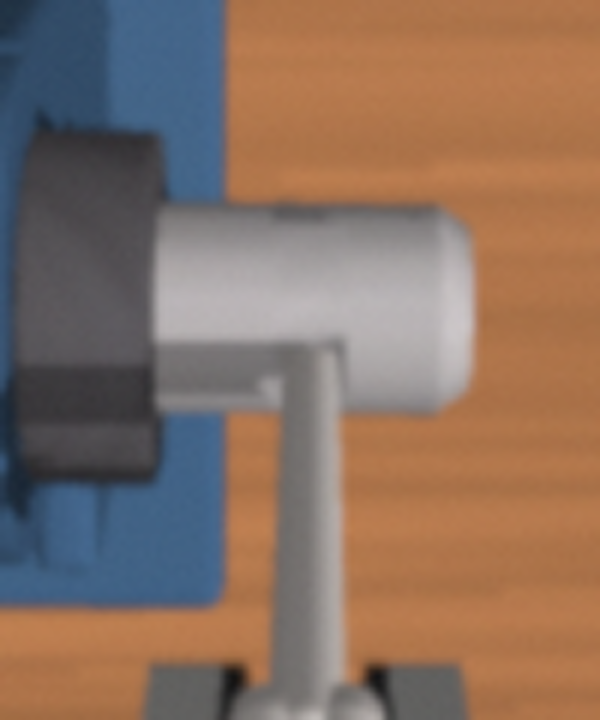

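View pics/s11c.png

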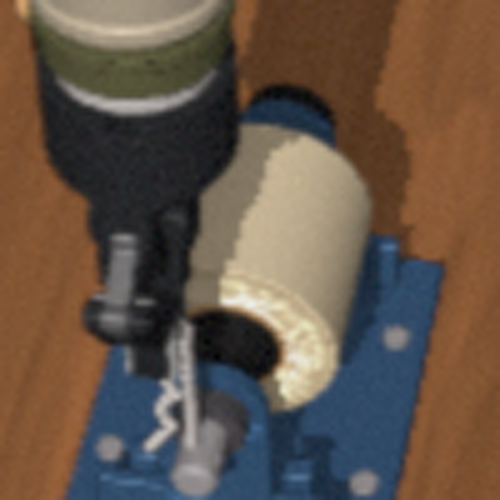

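The force is 3.4 N up and 1.7 N to -x, so the leg is in the leaning hole and resting on its +x wall. I'll lead it across to -x.

Emit:
servo_tool(increments=[{"claw": 1,"x": -0.03,"y": 0,"z": 0.02,"ax": 0,"ay": 0,"az": 0},{"claw": 1,"x": -0.03,"y": 0,"z": 0,"ax": 0,"ay": 0,"az": 0},{"claw": 1,"x": 0,"y": 0,"z": 0,"ax": 0,"ay": 0,"az": 0}])

```text
clock: 16.15
tcp_pos: [0.5633, 0.0272, 0.179]
orientation: [0.001, 0.0, 1.0, 0.0]
wrist_force: [0.3, -0.4, -1.6]
finger_gap: 0.0082
```

Emit:
servo_tool(increments=[{"claw": 1,"x": -0.03,"y": 0,"z": 0,"ax": 0,"ay": 0,"az": 0},{"claw": 1,"x": -0.03,"y": 0,"z": 0,"ax": 0,"ay": 0,"az": 0},{"claw": 1,"x": 0,"y": 0,"z": 0,"ax": 0,"ay": 0,"az": 0}])

```text
clock: 16.45
tcp_pos: [0.5623, 0.0272, 0.1792]
orientation: [0.002, 0.0, 1.0, 0.0]
wrist_force: [3.4, 0.6, -2.3]
finger_gap: 0.0078
```

Emit:
servo_tool(increments=[{"claw": 1,"x": -0.03,"y": 0,"z": 0,"ax": 0,"ay": 0,"az": 0},{"claw": 1,"x": -0.03,"y": 0,"z": 0,"ax": 0,"ay": 0,"az": 0},{"claw": 1,"x": 0,"y": 0,"z": 0,"ax": 0,"ay": 0,"az": 0}])

```text
clock: 16.75
tcp_pos: [0.5608, 0.0272, 0.1792]
orientation: [0.002, 0.0, 1.0, 0.0]
wrist_force: [4.8, -0.4, -3.5]
finger_gap: 0.008
```

Emit:
servo_tool(increments=[{"claw": 1,"x": -0.03,"y": 0,"z": -0.02,"ax": 0,"ay": 0,"az": 0},{"claw": 1,"x": -0.02,"y": 0,"z": -0.02,"ax": 0,"ay": 0,"az": 0},{"claw": 1,"x": 0,"y": 0,"z": 0,"ax": 0,"ay": 0,"az": 0}])

```text
clock: 17.05
tcp_pos: [0.5599, 0.0272, 0.1788]
orientation: [0.002, 0.0, 1.0, 0.0]
wrist_force: [5.4, -0.1, -1.4]
finger_gap: 0.0079
```

```bash
python3 look.py 12
```

```text
[0.5599 0.0272 0.1788] 17.05 [ 5.3662 -0.1082 -1.369 ] [ 0.0688 -1.3437 -0.0329]
[[-1.0, 0.0, 0.0045], [0.0, 1.0, 0.0001], [-0.0045, 0.0001, -1.0]]
```

View pics/w12c.png

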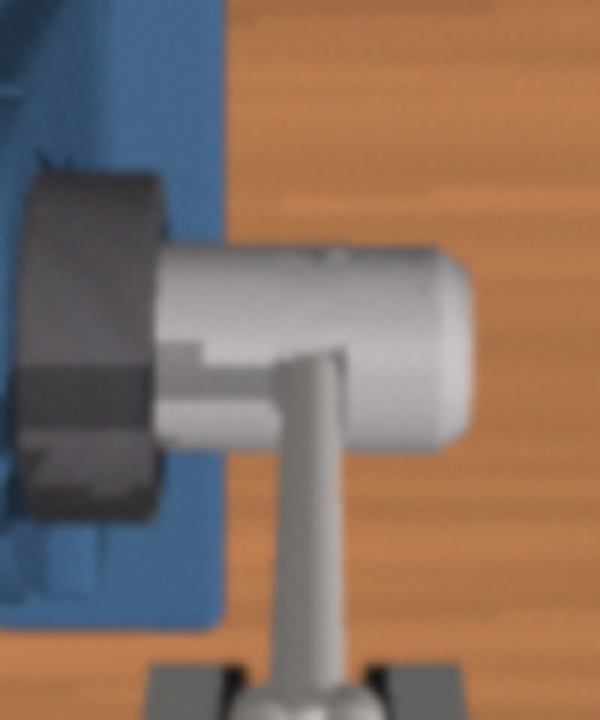

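Run:
```python
from h import *
for n,obs in (('8',(113,303,232,283)),('12',(245,452,349,0))):
    c=(cal('wrist')[0],np.load(f'cw{n}.npy'))
    f=lambda x,z:((proj(c,[x,.028,z])-[265,185])*6)[1]
    # bar silhouettes
    for bx in (.549,.5495,.550):
        v=[f(bx+.01*np.cos(a),.1+.01*np.sin(a)) for a in np.linspace(0,6.28,200)]
        print(n,bx,round(min(v)),round(max(v)),obs,[(t,round(f(bx+9.44e-3*np.sin(t)-3.3e-3*np.cos(t),.1+9.44e-3*np.cos(t)+3.3e-3*np.sin(t))),round(f(bx+9.44e-3*np.sin(t)+3.3e-3*np.cos(t),.1+9.44e-3*np.cos(t)-3.3e-3*np.sin(t)))) for t in (-.1,0,.1,.2,.3,.4,.5)])
```

```text
8 0.549 107 304 (113, 303, 232, 283) [(-0.1, 188, 254), (0, 198, 263), (0.1, 208, 271), (0.2, 219, 278), (0.3, 229, 284), (0.4, 238, 290), (0.5, 248, 295)]
8 0.5495 112 308 (113, 303, 232, 283) [(-0.1, 193, 259), (0, 203, 268), (0.1, 213, 276), (0.2, 224, 283), (0.3, 234, 289), (0.4, 243, 295), (0.5, 253, 299)]
8 0.55 117 313 (113, 303, 232, 283) [(-0.1, 198, 264), (0, 208, 273), (0.1, 218, 281), (0.2, 228, 288), (0.3, 239, 294), (0.4, 248, 300), (0.5, 258, 304)]
12 0.549 240 450 (245, 452, 349, 0) [(-0.1, 334, 404), (0, 345, 413), (0.1, 356, 421), (0.2, 367, 428), (0.3, 377, 434), (0.4, 388, 439), (0.5, 397, 444)]
12 0.5495 245 455 (245, 452, 349, 0) [(-0.1, 339, 409), (0, 350, 418), (0.1, 361, 426), (0.2, 372, 433), (0.3, 383, 439), (0.4, 393, 444), (0.5, 403, 449)]
12 0.55 250 460 (245, 452, 349, 0) [(-0.1, 344, 414), (0, 355, 423), (0.1, 366, 431), (0.2, 377, 438), (0.3, 388, 444), (0.4, 398, 449), (0.5, 408, 454)]
```

The lean now measures about 0 rad, so the hole is upright. I'll relax the side load and go down.

Emit:
servo_tool(increments=[{"claw": 1,"x": 0.03,"y": 0,"z": -0.04,"ax": 0,"ay": 0,"az": 0},{"claw": 1,"x": 0,"y": 0,"z": -0.04,"ax": 0,"ay": 0,"az": 0},{"claw": 1,"x": 0,"y": 0,"z": 0,"ax": 0,"ay": 0,"az": 0}])

```text
clock: 17.4
tcp_pos: [0.5598, 0.0271, 0.1764]
orientation: [0.001, -0.0, 1.0, -0.0]
wrist_force: [5.3, 0.2, 0.4]
finger_gap: 0.0081
```

Emit:
servo_tool(increments=[{"claw": 1,"x": 0,"y": 0,"z": -0.04,"ax": 0,"ay": 0,"az": 0},{"claw": 1,"x": 0,"y": 0,"z": -0.04,"ax": 0,"ay": 0,"az": 0},{"claw": 1,"x": 0,"y": 0,"z": 0,"ax": 0,"ay": 0,"az": 0}])

```text
clock: 17.7
tcp_pos: [0.5596, 0.0272, 0.1741]
orientation: [0.001, 0.0, 1.0, -0.0]
wrist_force: [4.9, -0.6, 2.3]
finger_gap: 0.008
```

Emit:
servo_tool(increments=[{"claw": 1,"x": 0,"y": 0,"z": -0.04,"ax": 0,"ay": 0,"az": 0},{"claw": 1,"x": 0,"y": 0,"z": -0.04,"ax": 0,"ay": 0,"az": 0},{"claw": 1,"x": 0,"y": 0,"z": 0,"ax": 0,"ay": 0,"az": 0}])

```text
clock: 18.0
tcp_pos: [0.5596, 0.0272, 0.172]
orientation: [0.001, 0.0, 1.0, 0.0]
wrist_force: [5.6, 0.1, 1.3]
finger_gap: 0.008
```

Emit:
servo_tool(increments=[{"claw": 1,"x": 0.03,"y": 0,"z": -0.03,"ax": 0,"ay": 0,"az": 0},{"claw": 1,"x": 0.03,"y": 0,"z": -0.03,"ax": 0,"ay": 0,"az": 0},{"claw": 1,"x": 0,"y": 0,"z": 0,"ax": 0,"ay": 0,"az": 0}])

```text
clock: 18.3
tcp_pos: [0.56, 0.0273, 0.1699]
orientation: [-0.0, -0.0, 1.0, 0.0]
wrist_force: [2.8, -0.4, 0.1]
finger_gap: 0.0081
```

Emit:
servo_tool(increments=[{"claw": 1,"x": 0.02,"y": 0,"z": -0.03,"ax": 0,"ay": 0,"az": 0},{"claw": 1,"x": 0,"y": 0,"z": -0.03,"ax": 0,"ay": 0,"az": 0},{"claw": 1,"x": 0,"y": 0,"z": 0,"ax": 0,"ay": 0,"az": 0}])

```text
clock: 18.6
tcp_pos: [0.5603, 0.0273, 0.1684]
orientation: [-0.0, -0.0, 1.0, 0.0]
wrist_force: [0.2, 0.4, -1.2]
finger_gap: 0.0084
```

Emit:
servo_tool(increments=[{"claw": 1,"x": 0,"y": 0,"z": -0.03,"ax": 0,"ay": 0,"az": 0},{"claw": 1,"x": 0,"y": 0,"z": -0.03,"ax": 0,"ay": 0,"az": 0},{"claw": 1,"x": 0,"y": 0,"z": 0,"ax": 0,"ay": 0,"az": 0}])

```text
clock: 18.9
tcp_pos: [0.561, 0.0273, 0.1673]
orientation: [0.0, -0.0, 1.0, 0.0]
wrist_force: [0.9, 0.0, -0.4]
finger_gap: 0.0081
```

Emit:
servo_tool(increments=[{"claw": 1,"x": 0,"y": 0,"z": -0.03,"ax": 0,"ay": 0,"az": 0},{"claw": 1,"x": 0,"y": 0,"z": -0.03,"ax": 0,"ay": 0,"az": 0},{"claw": 1,"x": 0,"y": 0,"z": 0,"ax": 0,"ay": 0,"az": 0}])

```text
clock: 19.2
tcp_pos: [0.5614, 0.0272, 0.1661]
orientation: [0.001, -0.0, 1.0, 0.0]
wrist_force: [0.7, -0.5, 0.6]
finger_gap: 0.0082
```

Emit:
servo_tool(increments=[{"claw": 1,"x": 0,"y": 0,"z": -0.02,"ax": 0,"ay": 0,"az": 0},{"claw": 1,"x": 0,"y": 0,"z": -0.02,"ax": 0,"ay": 0,"az": 0},{"claw": 1,"x": 0,"y": 0,"z": -0.02,"ax": 0,"ay": 0,"az": 0}])

```text
clock: 19.5
tcp_pos: [0.5616, 0.0272, 0.1646]
orientation: [0.001, 0.0, 1.0, 0.0]
wrist_force: [2.2, 0.0, 0.0]
finger_gap: 0.0081
```

Emit:
servo_tool(increments=[{"claw": 1,"x": 0,"y": 0,"z": -0.02,"ax": 0,"ay": 0,"az": 0},{"claw": 1,"x": 0,"y": 0,"z": -0.02,"ax": 0,"ay": 0,"az": 0},{"claw": 1,"x": 0,"y": 0,"z": -0.02,"ax": 0,"ay": 0,"az": 0}])

```text
clock: 19.8
tcp_pos: [0.5616, 0.0272, 0.1634]
orientation: [0.001, 0.0, 1.0, -0.0]
wrist_force: [0.8, 0.2, 2.6]
finger_gap: 0.0079
```

Contact with the bent leg is beginning. I'll continue gently.

Emit:
servo_tool(increments=[{"claw": 1,"x": 0,"y": 0,"z": -0.02,"ax": 0,"ay": 0,"az": 0},{"claw": 1,"x": 0,"y": 0,"z": -0.02,"ax": 0,"ay": 0,"az": 0}])

```text
clock: 20.0
tcp_pos: [0.5616, 0.0272, 0.1623]
orientation: [0.001, -0.0, 1.0, 0.0]
wrist_force: [1.6, -0.8, 3.2]
finger_gap: 0.0082
```

Emit:
servo_tool(increments=[{"claw": 1,"x": 0,"y": 0,"z": -0.02,"ax": 0,"ay": 0,"az": 0},{"claw": 1,"x": 0,"y": 0,"z": -0.02,"ax": 0,"ay": 0,"az": 0}])

```text
clock: 20.2
tcp_pos: [0.5616, 0.0272, 0.1613]
orientation: [0.001, -0.0, 1.0, 0.0]
wrist_force: [1.8, 0.5, 3.9]
finger_gap: 0.0077
```

Emit:
servo_tool(increments=[{"claw": 1,"x": 0,"y": 0,"z": -0.02,"ax": 0,"ay": 0,"az": 0},{"claw": 1,"x": 0,"y": 0,"z": -0.02,"ax": 0,"ay": 0,"az": 0}])

```text
clock: 20.4
tcp_pos: [0.5615, 0.0272, 0.16]
orientation: [0.001, -0.0, 1.0, 0.0]
wrist_force: [2.9, 0.9, 1.5]
finger_gap: 0.0083
```

Emit:
servo_tool(increments=[{"claw": 1,"x": 0,"y": 0,"z": -0.02,"ax": 0,"ay": 0,"az": 0},{"claw": 1,"x": 0,"y": 0,"z": -0.02,"ax": 0,"ay": 0,"az": 0}])

```text
clock: 20.6
tcp_pos: [0.5614, 0.0272, 0.159]
orientation: [0.001, 0.0, 1.0, 0.0]
wrist_force: [3.7, -0.3, 2.3]
finger_gap: 0.0081
```

Emit:
servo_tool(increments=[{"claw": 1,"x": 0,"y": 0,"z": -0.02,"ax": 0,"ay": 0,"az": 0},{"claw": 1,"x": 0,"y": 0,"z": -0.02,"ax": 0,"ay": 0,"az": 0}])

```text
clock: 20.8
tcp_pos: [0.5613, 0.0272, 0.1579]
orientation: [0.001, 0.0, 1.0, 0.0]
wrist_force: [4.2, 0.2, 1.9]
finger_gap: 0.0077
```

```bash
python3 look.py 13 a
```

```text
[0.5613 0.0272 0.1579] 20.8 [4.1524 0.166  1.8982] [ 0.0124 -0.9065 -0.0066]
[[-1.0, 0.0, 0.0014], [0.0, 1.0, 0.0001], [-0.0014, 0.0001, -1.0]]
```

View pics/w13c.png

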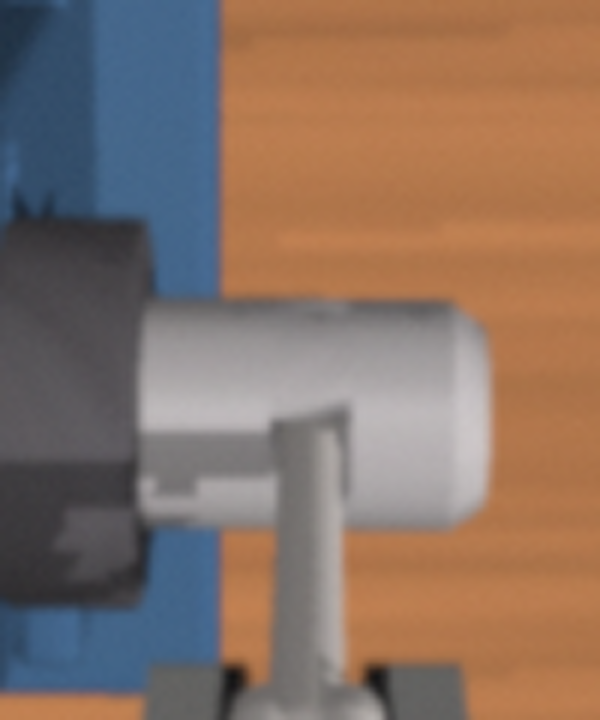

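View pics/s13c.png

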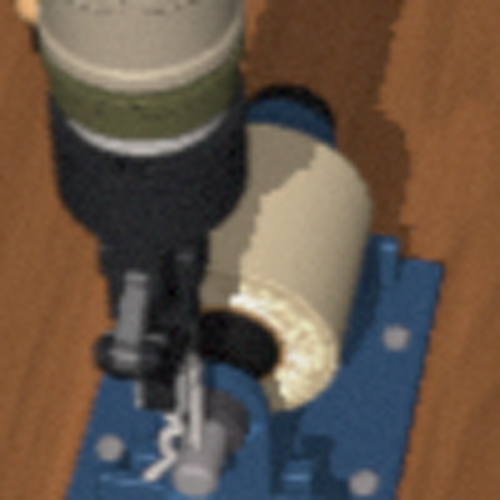

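View pics/sc13c.png

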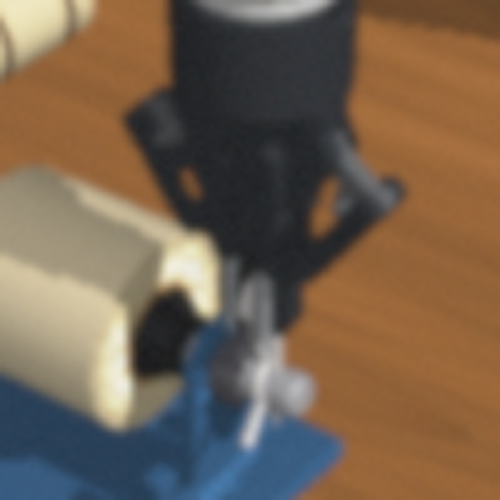

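Emit:
servo_tool(increments=[{"claw": 1,"x": 0.03,"y": 0,"z": -0.02,"ax": 0,"ay": 0,"az": 0},{"claw": 1,"x": 0,"y": 0,"z": -0.02,"ax": 0,"ay": 0,"az": 0}])

```text
clock: 21.15
tcp_pos: [0.5617, 0.0272, 0.157]
orientation: [0.0, -0.0, 1.0, 0.0]
wrist_force: [3.1, 0.0, 1.9]
finger_gap: 0.0081
```

Emit:
servo_tool(increments=[{"claw": 1,"x": 0.02,"y": 0,"z": -0.02,"ax": 0,"ay": 0,"az": 0},{"claw": 1,"x": 0,"y": 0,"z": -0.02,"ax": 0,"ay": 0,"az": 0}])

```text
clock: 21.35
tcp_pos: [0.5619, 0.0273, 0.1559]
orientation: [0.0, -0.0, 1.0, 0.0]
wrist_force: [0.7, 0.2, 2.2]
finger_gap: 0.0079
```

Emit:
servo_tool(increments=[{"claw": 1,"x": 0,"y": 0,"z": -0.02,"ax": 0,"ay": 0,"az": 0},{"claw": 1,"x": 0,"y": 0,"z": -0.02,"ax": 0,"ay": 0,"az": 0}])

```text
clock: 21.55
tcp_pos: [0.5619, 0.0273, 0.1548]
orientation: [0.0, -0.0, 1.0, 0.0]
wrist_force: [1.0, -0.2, 1.7]
finger_gap: 0.0081
```

Emit:
servo_tool(increments=[{"claw": 1,"x": 0,"y": 0,"z": -0.02,"ax": 0,"ay": 0,"az": 0},{"claw": 1,"x": 0,"y": 0,"z": -0.02,"ax": 0,"ay": 0,"az": 0}])

```text
clock: 21.75
tcp_pos: [0.562, 0.0273, 0.1538]
orientation: [0.0, -0.0, 1.0, 0.0]
wrist_force: [-0.3, -0.1, 1.7]
finger_gap: 0.0082
```

Emit:
servo_tool(increments=[{"claw": 1,"x": 0,"y": 0,"z": -0.02,"ax": 0,"ay": 0,"az": 0},{"claw": 1,"x": 0,"y": 0,"z": -0.02,"ax": 0,"ay": 0,"az": 0}])

```text
clock: 21.95
tcp_pos: [0.562, 0.0273, 0.1528]
orientation: [0.0, -0.0, 1.0, 0.0]
wrist_force: [-0.8, -0.2, 1.8]
finger_gap: 0.0083
```

Emit:
servo_tool(increments=[{"claw": 1,"x": 0,"y": 0,"z": -0.02,"ax": 0,"ay": 0,"az": 0},{"claw": 1,"x": 0,"y": 0,"z": -0.02,"ax": 0,"ay": 0,"az": 0}])

```text
clock: 22.15
tcp_pos: [0.5621, 0.0273, 0.1518]
orientation: [0.0, 0.0, 1.0, 0.0]
wrist_force: [-2.1, 0.5, 1.2]
finger_gap: 0.0081
```

Emit:
servo_tool(increments=[{"claw": 1,"x": 0,"y": 0,"z": -0.02,"ax": 0,"ay": 0,"az": 0},{"claw": 1,"x": 0,"y": 0,"z": 0,"ax": 0,"ay": 0,"az": 0}])

```text
clock: 22.35
tcp_pos: [0.5621, 0.0273, 0.1513]
orientation: [0.0, 0.0, 1.0, 0.0]
wrist_force: [-1.8, 0.1, 0.2]
finger_gap: 0.0076
```

Emit:
servo_tool(increments=[{"claw": 1,"x": 0,"y": 0,"z": -0.02,"ax": 0,"ay": 0,"az": 0},{"claw": 1,"x": 0,"y": 0,"z": 0,"ax": 0,"ay": 0,"az": 0}])

```text
clock: 22.55
tcp_pos: [0.5621, 0.0273, 0.1508]
orientation: [0.0, 0.0, 1.0, 0.0]
wrist_force: [-3.2, -0.3, 1.4]
finger_gap: 0.008
```

Emit:
servo_tool(increments=[{"claw": 1,"x": -0.03,"y": 0,"z": -0.02,"ax": 0,"ay": 0,"az": 0},{"claw": 1,"x": 0,"y": 0,"z": 0,"ax": 0,"ay": 0,"az": 0}])

```text
clock: 22.75
tcp_pos: [0.5619, 0.0273, 0.1505]
orientation: [0.001, -0.0, 1.0, 0.0]
wrist_force: [-1.3, 0.2, 0.3]
finger_gap: 0.008
```

Emit:
servo_tool(increments=[{"claw": 1,"x": 0,"y": 0,"z": -0.02,"ax": 0,"ay": 0,"az": 0},{"claw": 1,"x": 0,"y": 0,"z": 0,"ax": 0,"ay": 0,"az": 0}])

```text
clock: 22.95
tcp_pos: [0.5619, 0.0272, 0.15]
orientation: [0.001, 0.0, 1.0, 0.0]
wrist_force: [-0.8, 0.5, -1.3]
finger_gap: 0.0079
```

```bash
python3 look.py 14 a
```

```text
[0.5619 0.0272 0.15  ] 22.95 [-0.7864  0.5147 -1.344 ] [ 0.0605  0.3052 -0.0816]
[[-1.0, 0.0001, 0.0017], [0.0001, 1.0, 0.0001], [-0.0017, 0.0001, -1.0]]
```

View pics/s14c.png

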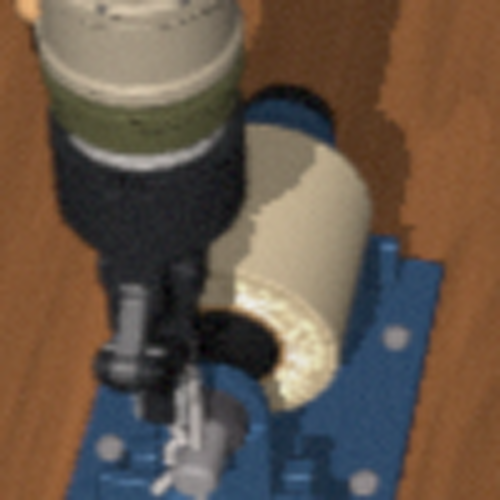

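View pics/sc14c.png

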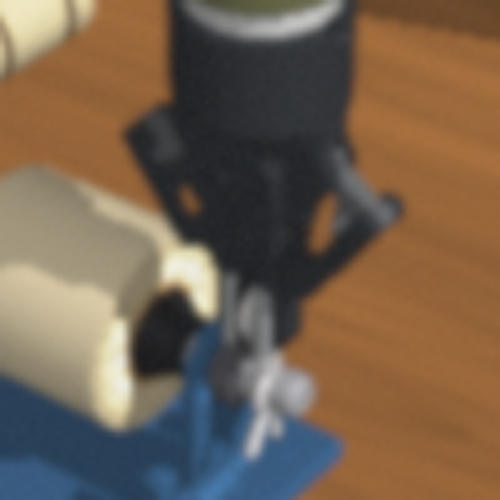

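View pics/w14.png

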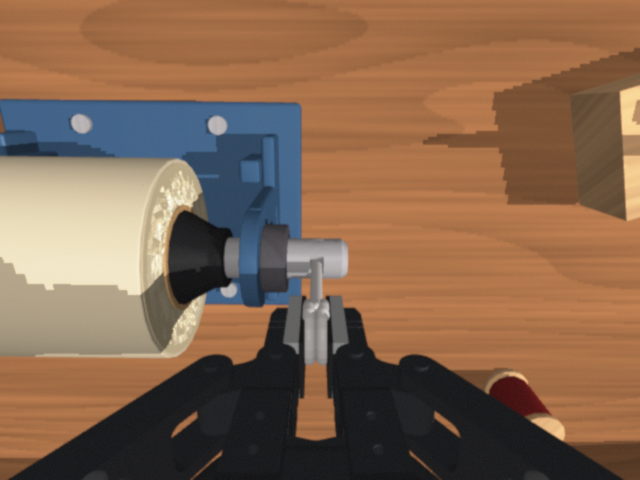

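Forces have fallen to zero, but the depth estimate is uncertain, so I'll continue slowly until the clip stiffens.

Emit:
servo_tool(increments=[{"claw": 1,"x": 0,"y": 0,"z": -0.02,"ax": 0,"ay": 0,"az": 0},{"claw": 1,"x": 0,"y": 0,"z": 0,"ax": 0,"ay": 0,"az": 0}])

```text
clock: 23.3
tcp_pos: [0.5619, 0.0272, 0.1495]
orientation: [0.001, 0.0, 1.0, 0.0]
wrist_force: [-0.9, -0.2, -0.4]
finger_gap: 0.008
```

Emit:
servo_tool(increments=[{"claw": 1,"x": 0,"y": 0,"z": -0.02,"ax": 0,"ay": 0,"az": 0},{"claw": 1,"x": 0,"y": 0,"z": 0,"ax": 0,"ay": 0,"az": 0}])

```text
clock: 23.5
tcp_pos: [0.5619, 0.0272, 0.1491]
orientation: [0.001, -0.0, 1.0, 0.0]
wrist_force: [-0.7, -0.5, 0.2]
finger_gap: 0.0082
```

Emit:
servo_tool(increments=[{"claw": 1,"x": 0,"y": 0,"z": -0.02,"ax": 0,"ay": 0,"az": 0},{"claw": 1,"x": 0,"y": 0,"z": 0,"ax": 0,"ay": 0,"az": 0}])

```text
clock: 23.7
tcp_pos: [0.5619, 0.0272, 0.1489]
orientation: [0.001, -0.0, 1.0, 0.0]
wrist_force: [-2.7, -0.0, 1.7]
finger_gap: 0.0081
```

Emit:
servo_tool(increments=[{"claw": 1,"x": 0,"y": 0,"z": -0.02,"ax": 0,"ay": 0,"az": 0},{"claw": 1,"x": 0,"y": 0,"z": 0,"ax": 0,"ay": 0,"az": 0}])

```text
clock: 23.9
tcp_pos: [0.562, 0.0272, 0.1486]
orientation: [0.001, -0.0, 1.0, -0.0]
wrist_force: [-2.7, 0.1, 4.9]
finger_gap: 0.0081
```

Emit:
servo_tool(increments=[{"claw": 1,"x": 0,"y": 0,"z": -0.02,"ax": 0,"ay": 0,"az": 0},{"claw": 1,"x": 0,"y": 0,"z": 0,"ax": 0,"ay": 0,"az": 0}])

```text
clock: 24.1
tcp_pos: [0.562, 0.0272, 0.1484]
orientation: [0.001, -0.0, 1.0, -0.0]
wrist_force: [-1.5, 0.2, 6.9]
finger_gap: 0.0078
```

It stiffens at TCP z≈0.149, which matches the predicted home. I'll ease back to zero load and check.

Emit:
servo_tool(increments=[{"claw": 1,"x": -0.02,"y": 0,"z": 0.06,"ax": 0,"ay": 0,"az": 0},{"claw": 1,"x": 0,"y": 0,"z": 0,"ax": 0,"ay": 0,"az": 0}])

```text
clock: 24.3
tcp_pos: [0.5617, 0.0272, 0.1492]
orientation: [0.001, 0.0, 1.0, 0.0]
wrist_force: [0.5, 0.5, 0.7]
finger_gap: 0.0081
```

```bash
python3 look.py 15
```

```text
[0.5617 0.0272 0.1492] 24.3 [0.4664 0.5317 0.6756] [-0.0261  0.0206  0.0016]
[[-1.0, 0.0, 0.0023], [0.0, 1.0, 0.0001], [-0.0023, 0.0001, -1.0]]
```

View pics/w15c.png

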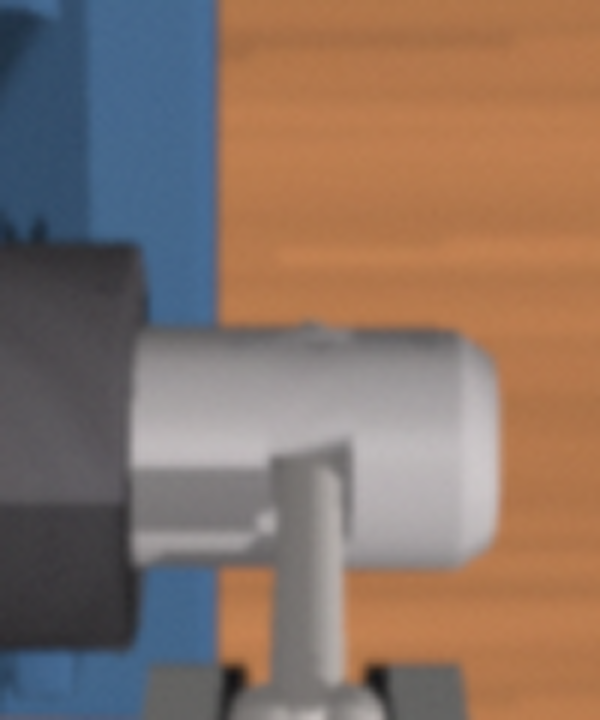

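The leg is in the hole at zero load. Releasing.

Emit:
servo_tool(increments=[{"claw": 0.6,"x": 0,"y": 0,"z": 0,"ax": 0,"ay": 0,"az": 0},{"claw": 0.5,"x": 0,"y": 0,"z": 0,"ax": 0,"ay": 0,"az": 0},{"claw": 0.5,"x": 0,"y": 0,"z": 0,"ax": 0,"ay": 0,"az": 0}])

```text
clock: 24.65
tcp_pos: [0.5613, 0.0272, 0.1489]
orientation: [0.001, -0.0, 1.0, 0.0]
wrist_force: [0.5, -0.3, 1.0]
finger_gap: 0.0424
```

Emit:
servo_tool(increments=[{"claw": 0.5,"x": 0,"y": 0,"z": 0.4,"ax": 0,"ay": 0,"az": 0},{"claw": 0.5,"x": 0,"y": 0,"z": 1,"ax": 0,"ay": 0,"az": 0},{"claw": 0.5,"x": 0,"y": 0,"z": 1,"ax": 0,"ay": 0,"az": 0},{"claw": 0.5,"x": 0,"y": 0,"z": 0.6,"ax": 0,"ay": 0,"az": 0},{"claw": 0.5,"x": 0,"y": 0,"z": 0,"ax": 0,"ay": 0,"az": 0}])

```text
clock: 25.15
tcp_pos: [0.5629, 0.0271, 0.2273]
orientation: [0.003, -0.0, 1.0, -0.0]
wrist_force: [0.3, 0.0, 0.8]
finger_gap: 0.0427
```

```bash
python3 look.py 16 a
python3 - <<'E'
from h import *
im=cv2.imread('pics/w16.png')[:,:,::-1]; crop(im,'w16d',255,205,110,130,5)
E
```

```text
[0.5629 0.0271 0.2273] 25.15 [0.2891 0.0127 0.8068] [-0.0234 -0.0146 -0.0304]
[[-1.0, -0.0001, 0.0069], [-0.0001, 1.0, -0.0005], [-0.0069, -0.0005, -1.0]]
```

View pics/w16d.png

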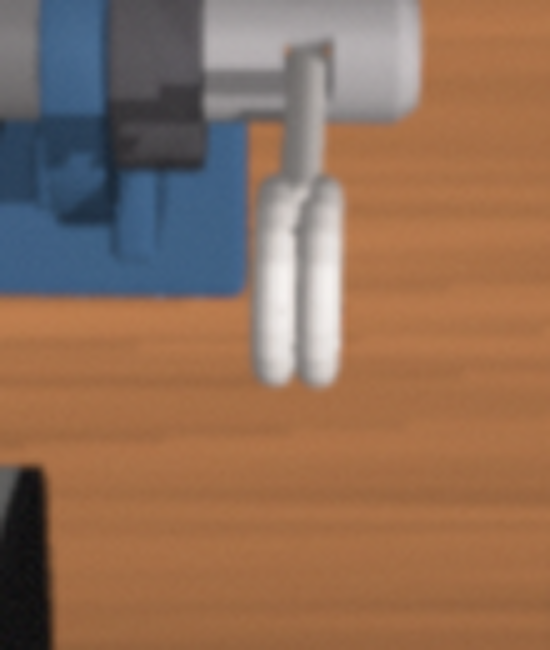

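View pics/s16c.png

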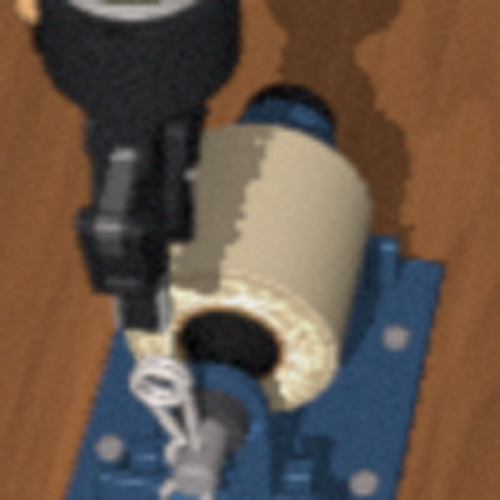

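View pics/sc16c.png

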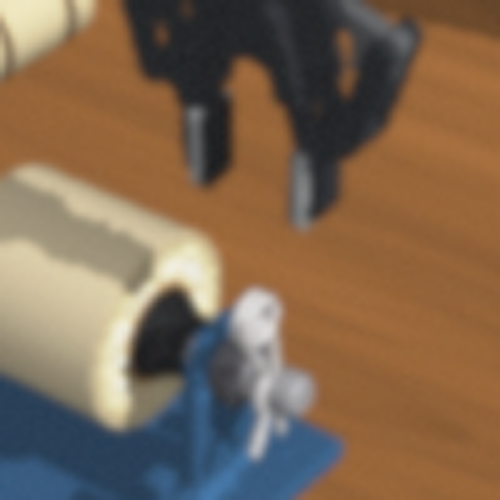

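Run:
```python
from h import *
np.set_printoptions(precision=4,suppress=True)
for n in('s16','sc16'):
    im=cv2.imread(f'pics/{n}.png')[:,:,::-1]
    crop(im,n+'e',285,225,45,55,12) if n=='s16' else crop(im,n+'e',305,210,45,55,12)
S,D,W=cal('scene'),cal('side'),(cal('wrist')[0],np.load('cw16.npy'))
c=tri([(S,(326.2,228.6)),(D,(302.4,246.2))]); e=tri([(S,(334.4,243.4)),(D,(308.6,265.6))]); print(c,e, c-e+[0,.012,0])
for p in ([.5594,.028,.148],[.5594,.028,.151],[.566,.028,.147]): print(proj(S,p),proj(D,p),proj(W,p))
```

```text
[0.563  0.027  0.1453] [0.5489 0.0399 0.1   ] [ 0.0141 -0.0009  0.0453]
[327.5636 226.9624] [303.9344 245.9068] [316.51  253.838]
[327.571 225.858] [303.8692 244.9776] [316.5208 255.7253]
[325.7886 228.8759] [300.8558 245.8261] [316.4887 263.7319]
```

View pics/s16e.png

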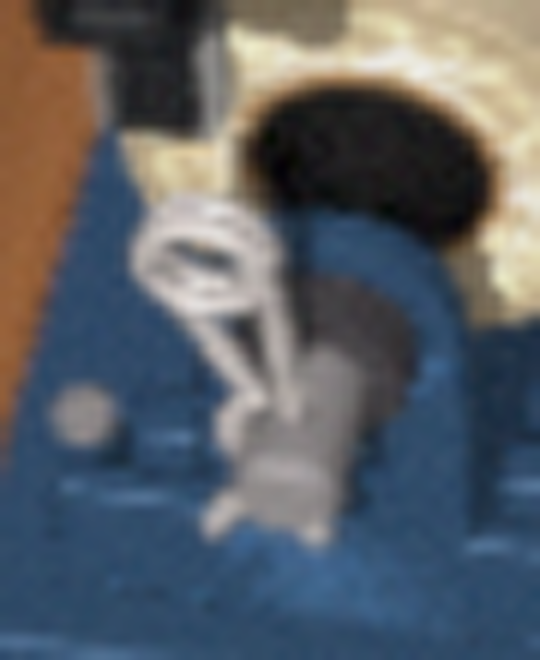

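View pics/sc16e.png

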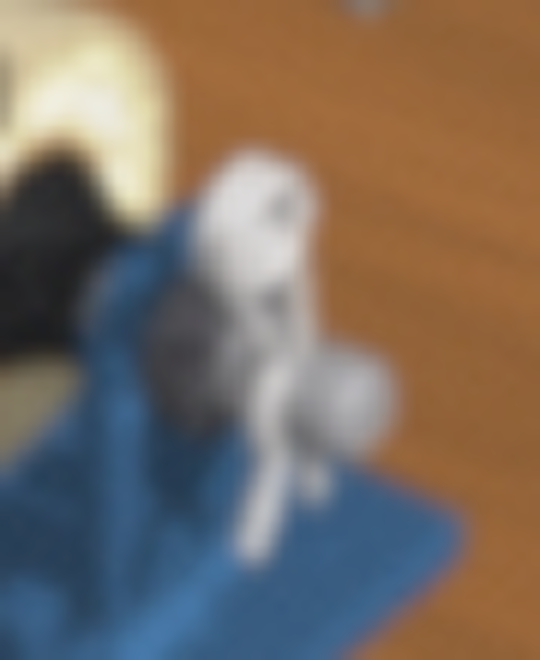

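Run:
```python
from h import *
a=cv2.imread('pics/w16.png').astype(int); b=snap('wrist','w17')[:,:,::-1].astype(int)
s=snap('side','s17')[:,:,::-1].astype(int); s0=cv2.imread('pics/s16.png').astype(int)
print(abs(a-b)[200:340,250:370].max(), abs(s-s0)[220:285,280:330].max())
```

```text
145 103
```

View pics/s17.png

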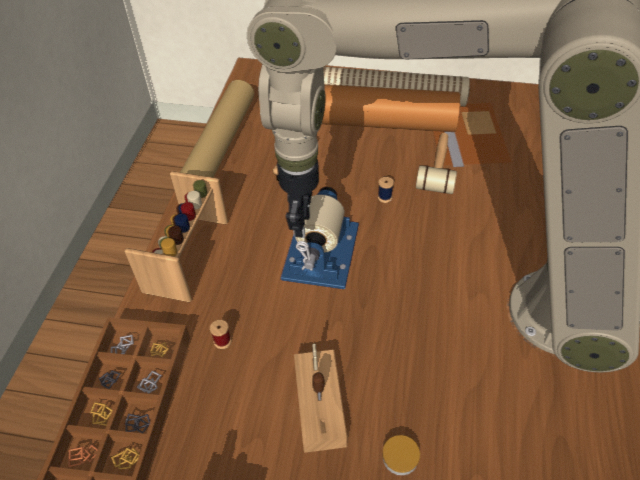

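Run:
```python
from h import *
c=[]
for n in('s16','s17'):
    im=cv2.imread(f'pics/{n}.png')[225:280,285:330]; c.append(cv2.resize(im,None,fx=8,fy=8,interpolation=cv2.INTER_CUBIC))
cv2.imwrite('pics/cmp.png',np.hstack(c))
c=[cv2.resize(cv2.imread(f'pics/{n}.png')[200:300,270:360],None,fx=4.4,fy=5) for n in('w16','w17')]
cv2.imwrite('pics/cmpw.png',np.hstack(c)); print(env.get_state()['tcp_pos'],env.get_state()['qvel'],env.get_state()['clock'])
```

```text
[0.5606001  0.02729928 0.22289901] [-0.00049425  0.00231002  0.00028257  0.0006642  -0.00076275  0.00024654] 25.4
```

View pics/cmp.png

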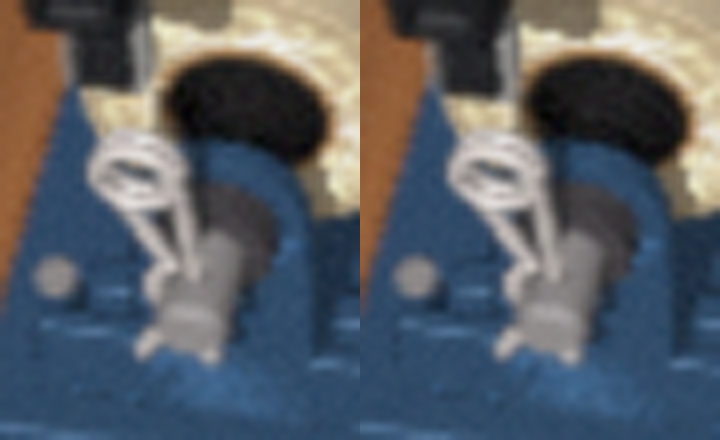

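View pics/cmpw.png

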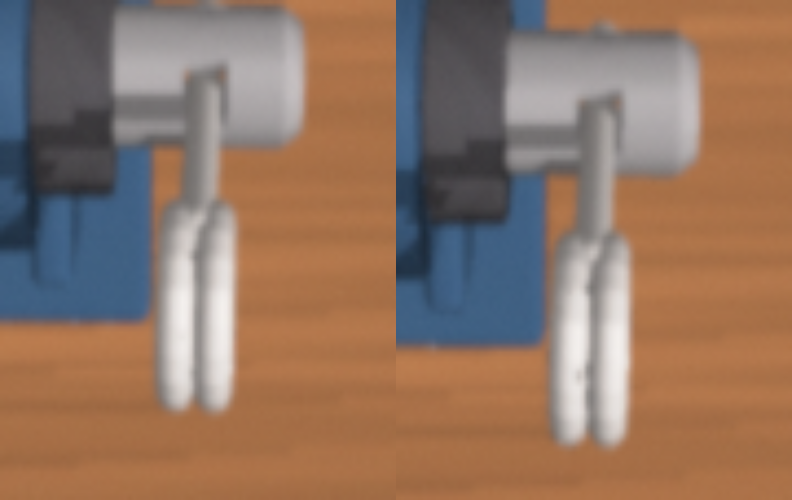

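Emit:
servo_tool(increments=[{"claw": 0.5,"x": 0,"y": 0,"z": 0.3,"ax": 0,"ay": 0,"az": 0},{"claw": 0.5,"x": 0,"y": 0,"z": 0,"ax": 0,"ay": 0,"az": 0},{"claw": 0.5,"x": 0,"y": 0,"z": 0,"ax": 0,"ay": 0,"az": 0},{"claw": 0.5,"x": 0,"y": 0,"z": 0,"ax": 0,"ay": 0,"az": 0},{"claw": 0.5,"x": 0,"y": 0,"z": 0,"ax": 0,"ay": 0,"az": 0}])

```text
clock: 25.9
tcp_pos: [0.5612, 0.0272, 0.2314]
orientation: [0.001, 0.0, 1.0, 0.0]
wrist_force: [0.8, -0.2, 0.2]
finger_gap: 0.0423
```

Run:
```python
from h import *
c=[]
snap('side','s18'); snap('scene','sc18')
for n in('s17','s18'):
    im=cv2.imread(f'pics/{n}.png')[225:280,285:330]; c.append(cv2.resize(im,None,fx=8,fy=8,interpolation=cv2.INTER_CUBIC))
im=cv2.imread('pics/sc18.png')[205:260,300:345]
c=[x[:, :] for x in c]; cv2.imwrite('pics/cmp2.png',np.hstack(c)[:, :])
```

```text
(no output)
```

View pics/cmp2.png

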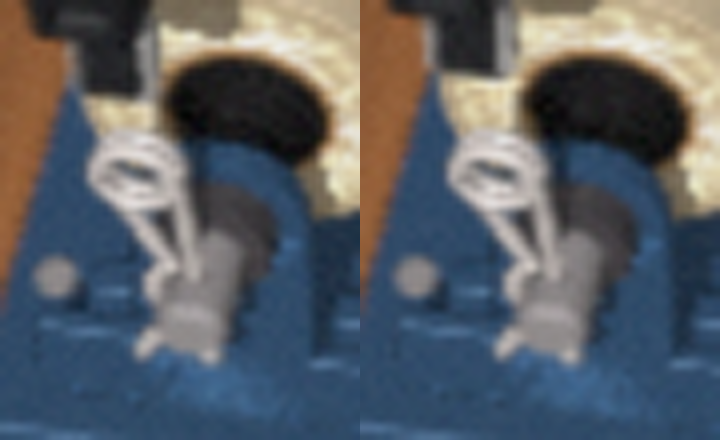

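The side views are identical half a second apart, with the coil at the same pixel, so the clip is at rest and the gripper is clear.

```bash
python3 -c "
from workcell import env
print(env.hand_in())"
```

```text
the job is handed in; nothing more can be done
None
```

I pushed the axle home and fitted the R-clip through its cross-hole. The job was handed in at about 26 s; no verdict was reported.

- **Axle:** it slid under about 5 N, then stopped dead at 15 N with the head against the upright. The cross-hole came out clear of the boss.
- **Finding the hole:** it leaned about 0.3–0.4 rad to +x. The leg dropped in and touched the leaning wall at about 3 N, and leading it to -x turned the hole upright.
- **Pushing home:** the wrist force stayed below about 7 N at every reading. It fell to about zero, then stiffened at the predicted home height; I eased back to zero load before letting go.

**Last checks:**
- The clip stands coil up with the axle in its saddle and both feet below the bar. It looked the same in pictures half a second apart, the gripper is clear, and nothing else appeared moved.
- The clip leans about 0.1 rad after release.
- The camera measurement puts the coil 47.5 mm from the hole place, where 49 mm was expected. That is within the measuring error and the 3.5 mm limit.

**What did not fully agree:** the riding-over force read only about 2–4 N, where 6–14 N was stated. I only had readings at the end of each call, so short peaks could have been missed. The bent leg's spread could not be measured; I judged it relaxed from the zero load and the pictures.

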